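# Lock down a cocoon frame with the deep-shaft T-key

### The arm

A 6-joint arm with a two-finger parallel gripper is mounted at the origin on the work surface. World frame = base frame: x ahead of the robot, y to its left, z up, the work surface at z = 0. Lengths are in m, angles in degrees, forces in N, time in s.
With the tool pointing down it reaches from about 0.375 to 0.9 m from the base axis. Payload 3.1 kg.
Tool frame: the origin (TCP) lies midway between the tips of the shut fingers; the grasp point (between the pads) lies bot.hold_point_z behind it (bot.hold_point_z is the distance from the TCP to the grasp point, in m); z points along the fingers, y is the direction in which the jaws open and shut (so a half turn about z gives the same grasp; the last joint's range is limited). The gripper opens to 87 mm and grips with 3 to 60 N. Pads are 19 mm wide; open, the fingers measure 117 mm over their backs; the gripper's body (75 mm by 190 mm) begins 51 mm behind the grasp point.
Start: joints at [-85.972, 30.224, 82.088, -0, 67.689, -10.227], TCP at [0.154, -0.606, 0.191] pointing down, gripper open.
Joint ranges: [-176.69, 176.69], [-43.24, 126.21], [12.49, 139.97], [-82, 262], [0, 151.66], [-163.58, 163.58]. Speed limits (degrees/s): [159.86, 159.86, 180, 180, 180, 180].

### API

Orientations are given as a 3x3 rotation matrix whose columns are the frame's x, y, z axes.
In Python, from rig import bot, vision, hand_in gives the robot as it stands. The module is installed in compiled form; this text tells all that it offers.
- The arm moves only by the shell command python3 -m handwheel 'ROWS'. ROWS is JSON, a list of rows, each an object of numbers: "hand": the gripper's target within -1 to 1 (fully open at 1, half-way at 0, shut at -1); "dx", "dy", "dz": the shift along the world's x, y, z in cm; "wx", "wy", "wz": the turn, a rotation vector about the world's x, y, z in rad. In form: [{"hand": .., "dx": .., "dy": .., "dz": .., "wx": .., "wy": .., "wz": ..}, ...]. A call has 1 to 10 rows; each row shifts and turns the commanded pose from where the row before left it; what a row does not reach is not made up. A row lasts 1/10 s, in which the tool goes at most 50 mm and 8.59 degrees, less where a joint would pass 70% of its speed; a pose out of reach is approached as far as the arm can. A call with a gripper value outside its range is refused whole. The fingers move at their own pace and stop on an object; the grip force is fixed at half the most. Time passes only in rows, so rows that do not move let the fingers close. It gives the time, the measured TCP pose, the force and the opening at its end, in the units of the state.
- bot.read_state(): the state, without advancing time (a new reading comes with each control period).
- vision.capture(name): name is "scene" or "top" or "wrist"; returns (picture, depth): 480x640x3 uint8, red, green, blue; 480x640 float32, m along the optical axis (not along the pixel's ray), 0 where there is no reading.
- vision.get_calibration(name): a dict with "fx", "fy", "cx", "cy" (pixels), "k1" (the pictures are not rectified: a ray, as slopes to the right and down, at radius r is drawn at 1 + k1 r^2 times it, then the intrinsics apply), "rvec" (rotation vector, rad) and "tvec" (3), from world to camera coordinates, as OpenCV has them. Camera axes: x right, y down, z forward; pixel columns grow to the right and rows downward; lengths in m; the calibration is good to about 2 mm. A picture is of the moment at which its call begins: read the wrist's pose just before it. get_calibration takes no time and is no camera call; for the wrist camera it gives the pose at the moment of the call.
- hand_in(): hands the job in, once; it reports no verdict.
The state is a dict: "time_s": time; "joint_positions": joint angles; "qvel": joint speeds; "tau": joint torques, N m; "position": TCP position; "tcp_rot": TCP orientation; "force": force on the tool from outside, world axes, zero at the start; "moment": the same for the moment, N m; "opening": opening from 0.0 (shut) to 1.0 (fully open).
Only numpy, scipy, OpenCV 4.12 (cv2) and the standard library are available. Lean on these libraries where they do the work, as an engineer would, in place of code of your own. Each camera call takes 0.05 s, during which the arm holds its last target.

### The job

Lock the cocoon frame to the bench: take the T-key from its stand, lower it down the shaft of the green latch box onto the square stem, and turn the stem anticlockwise with the key to its stop, so that the yellow tongue lies square over the frame's rim. Then put the key back in its stand, standing upright and all the way down, and close the shaft with the tapered orange plug, pushed in until its flange sits flat on the mouth. Do not shift or tip the bottle, jar, cup, canister, brush and hammer.

Things in the scene. Friction and masses are not known exactly. Their poses are not given: they have to be found in the camera images.
- key_bar (a point): centre of the T-key's red crossbar. The bar is 100 mm long (this point's x), 16 mm thick (its y) and 24 mm high; z runs up along the shank. The key is 167 mm long and weighs about 0.35 kg: below the bar a steel shank of 16 mm diameter, ending in a square socket 26.8 mm wide outside, 34 mm long, whose square hole is 18.8 mm wide, 28 mm deep, open downwards, its sides parallel to the bar's x and y. It starts upright, standing loose in the stand, at any yaw.
- key_tip (a point): centre of the open lower end of the T-key's socket, 155 mm below key_bar along the shank; same axes.
- stand_mouth (a point): centre of the mouth of the dark steel key stand (fixed), 75 mm above the bench, z up. A round tube of bore 44 mm that flares to about 56 mm over the top 15 mm; outside 68 mm across at the mouth, foot 84 mm. Its inner floor lies 69 mm below the mouth: with the key standing in it, key_tip is there and key_bar 161 mm above the bench.
- shaft_mouth (a point): centre of the open top of the green latch box's vertical shaft (fixed), 145 mm above the bench, z up, x towards the cocoon frame, at right angles to its rim. Round tube 62 mm outside, bore 46 mm, bore floor 103 mm below the mouth, on a foot 66 mm square.
- stem_top (a point): top of the brass square stem on the shaft's axis, 77 mm below shaft_mouth, 68 mm above the bench. The stem is 16 mm square, sides parallel to this point's x and y (the point turns with it); its top 12 mm tapers as a square pyramid to 6 mm, below that 14 mm of full square stem down to the bore floor.
- tongue_tip (a point): end of the yellow latch tongue (upper face), 75 mm from the shaft's axis, 36 mm above the bench. The tongue is 22 mm wide, turns as one piece with the stem and sticks out of the foot of the latch box; it points along the stem's -y.
- latch (a joint): turn of stem and tongue in rad, growing anticlockwise seen from above. 0: tongue parallel to the frame's rim, pointing to the latch box's -y (stop); 1.57: tongue square over the rim, along the latch box's +x (stop). Starts at 0.25 to 0.75. Stays where it is left; friction about 0.15 N m. The socket has about 0.2 rad of play either way on the stem.
- plug_mid (a point): middle (41.5 mm above the underside) of the loose shaft plug, z up, about 0.14 kg, 83 mm high. From below: black rubber taper 40 mm long, 34 mm across at the bottom and 43.6 mm at the top; orange flange 60 mm across, 7 mm thick; orange round knob 28 mm across, 36 mm high. It starts standing on the bench, knob up. Fully in, the flange rests on the shaft's mouth and plug_mid is 1.5 mm above shaft_mouth.
- frame: wooden cocoon frame (fixed), 220 mm (its x) by 560 mm (its y), 24 mm high, of pale lattice with white cocoons; origin under its centre. The latch box stands in front of its rim that faces the robot. Fixed equipment stands only at the sides of the bench, over 0.4 m left or 0.5 m right of the robot: a grey platform scale (59 mm high) on the right, a green roller machine (155 mm high) and a crate of cocoons (90 mm high) on the left.
- bottle: blue bottle, 66 mm diameter, 200 mm high, loose bystander; origin at the centre of its underside.
- jar: amber jar, 74 mm diameter, 110 mm high, loose bystander; origin at the centre of its underside.
- cup: blue cup, 76 mm diameter, 95 mm high, loose bystander; origin at the centre of its underside.
- canister: green and silver canister, 60 mm diameter, 190 mm high, loose bystander standing close beside the latch box on its +y side; origin at the centre of its underside.
- brush: brush lying on the bench on the right, roughly along x, loose bystander; less than 50 mm high.
- hammer: hammer lying on the bench on the left, roughly along x, loose bystander; less than 60 mm high.
Things that resemble listed ones, but are neither listed nor needed, are in the scene too. There is more than one size of the part that bears plug_mid; the job needs the smallest. What is shaped like the part that bears shaft_mouth but brown is not meant.

How it is judged:
By the outcome, as a careful person would: the job done as asked, in the order asked, and still so for the second after the job is handed in, with the robot touching nothing.
It also fails if it takes over 67 s, if anything falls off the work surface, if the arm or the gripper's body presses on something with over 40 N, if the wrist force passes 120 N, or if a joint passes its speed limit or range.

## Working session

There is one attempt and no reset: what is moved stays moved. The work goes in short steps, Python scripts to look and compute and a shell command to move; the robot and the scene stay as the last step left them, time stands still between calls to the robot, and variables do not carry over. Pictures are saved under pics/ and viewed, and the job is handed in when it is done.

```bash
mkdir -p pics; ls
cat > h.py <<'E'
import numpy as np, cv2
from rig import bot, vision, hand_in
def cap(n):
    c=vision.get_calibration(n); p,d=vision.capture(n); return p,d,c
def save(n,p,scale=None):
    cv2.imwrite('pics/'+n+'.png',cv2.cvtColor(p,cv2.COLOR_RGB2BGR))
def crop(p,u0,v0,u1,v1,s=3):
    return cv2.resize(p[v0:v1,u0:u1],None,fx=s,fy=s,interpolation=cv2.INTER_CUBIC)
def ray(c,u,v):
    x=np.array([(u-c['cx'])/c['fx'],(v-c['cy'])/c['fy']]); y=x.copy()
    for _ in range(20): y=x/(1+c['k1']*(y@y))
    R=cv2.Rodrigues(np.array(c['rvec'],float))[0]; t=np.array(c['tvec'],float).ravel()
    return -R.T@t, R.T@np.array([y[0],y[1],1.])
def atz(c,u,v,z):
    o,d=ray(c,u,v); return o+d*(z-o[2])/d[2]
def proj(c,P):
    R=cv2.Rodrigues(np.array(c['rvec'],float))[0]; q=R@np.array(P)+np.array(c['tvec']).ravel()
    y=q[:2]/q[2]; y=y*(1+c['k1']*(y@y)); return np.array([c['fx']*y[0]+c['cx'],c['fy']*y[1]+c['cy']])
def dep(c,u,v,d):
    o,r=ray(c,u,v); return o+r*d[int(round(v)),int(round(u))]
def two(c1,p1,c2,p2):
    o1,d1=ray(c1,*p1);o2,d2=ray(c2,*p2)
    s=np.linalg.lstsq(np.stack([d1,-d2],1),o2-o1,rcond=None)[0]
    a=o1+s[0]*d1;b=o2+s[1]*d2; return (a+b)/2,np.linalg.norm(a-b)
E
python3 - <<'E'
from h import *
import pickle
D={}
for n in ['scene','top','wrist']:
    D[n]=cap(n); save(n+'0',D[n][0]); print(n,ray(D[n][2],320,240))
pickle.dump(D,open('d0.pkl','wb'))
print(bot.read_state(),bot.hold_point_z)
E
```

```text
pics
scene (array([ 1.4476744 , -0.59699207,  0.88918667]), array([-0.66989129,  0.45562263, -0.58633375]))
top (array([0.43669629, 0.00380691, 1.2697297 ]), array([ 0.1112348 , -0.00373202, -0.99387806]))
wrist (array([ 0.23601732, -0.5842083 ,  0.3857209 ]), array([-0.30172296, -0.07682396, -0.95033061]))
{'time_s': 0.15, 'joint_positions': array([-8.59724071e+01,  3.02675240e+01,  8.21394843e+01,  1.37556304e-07,
        6.76898564e+01, -1.02275437e+01]), 'qvel': array([-0.0480376 , -0.18421458, -0.22683028,  0.02201616, -0.07713997,
       -0.0717316 ]), 'tau': array([ 4.41128650e-04, -4.40430987e+01, -1.76841938e+01,  6.33155834e-02,
        5.52842987e-02, -9.09763844e-05]), 'position': array([ 0.15388205, -0.6051239 ,  0.18998819]), 'tcp_rot': array([[ 9.69208856e-01,  2.46240086e-01, -1.18740807e-04],
       [ 2.46239931e-01, -9.69207435e-01,  1.68643281e-03],
       [ 3.00182886e-04, -1.66374434e-03, -9.99998571e-01]]), 'force': array([ 0.33264388, -0.25750755,  0.58003315]), 'moment': array([-0.00738728,  0.00031064, -0.03165442]), 'opening': 1.0009944362849328} 0.0187
```

View pics/scene0.png

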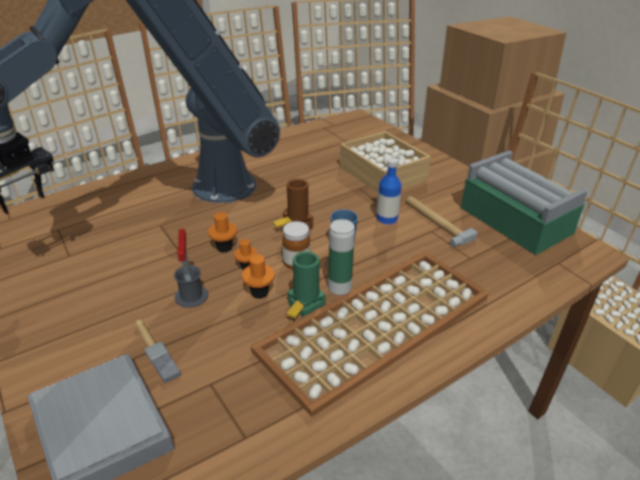

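View pics/top0.png

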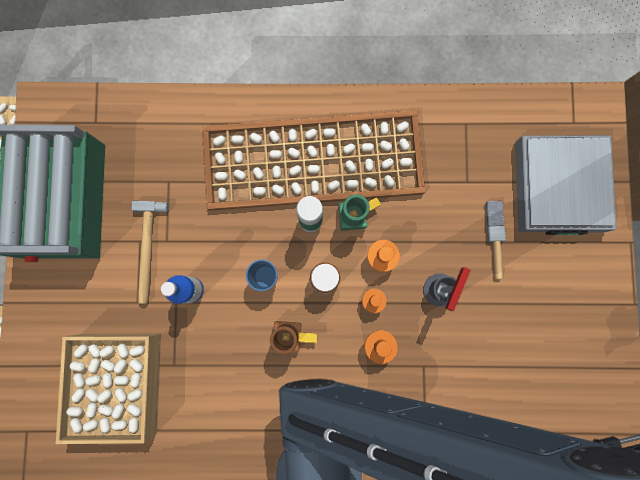

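View pics/wrist0.png

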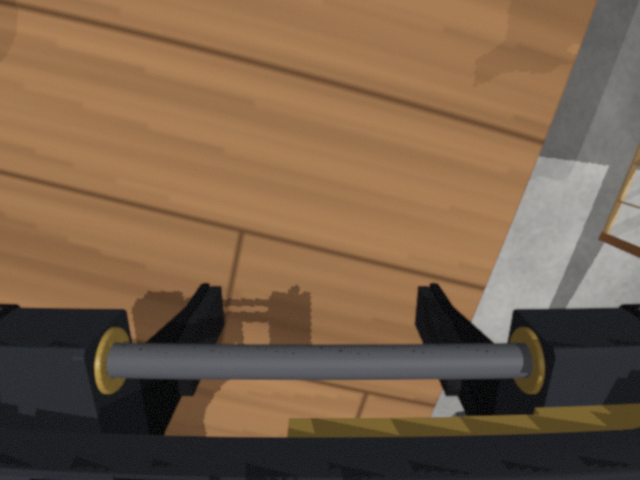

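Scene and top show: green latch box at top (355,211) with its tongue at (375,204). Look-alikes are the brown box at (286,337), and three orange plugs at top (383,255), (374,300) and (381,347). The red key bar is at (458,289), in the dark stand at (438,291). The smallest plug appears to be (374,300). Enlarging to check.

Run:
```python
from h import *
import pickle
D=pickle.load(open('d0.pkl','rb'))
save('t_crop',crop(D['top'][0],280,180,480,330,4))
save('s_crop',crop(D['scene'][0],160,200,360,330,4))
```

```text
(no output)
```

View pics/t_crop.png

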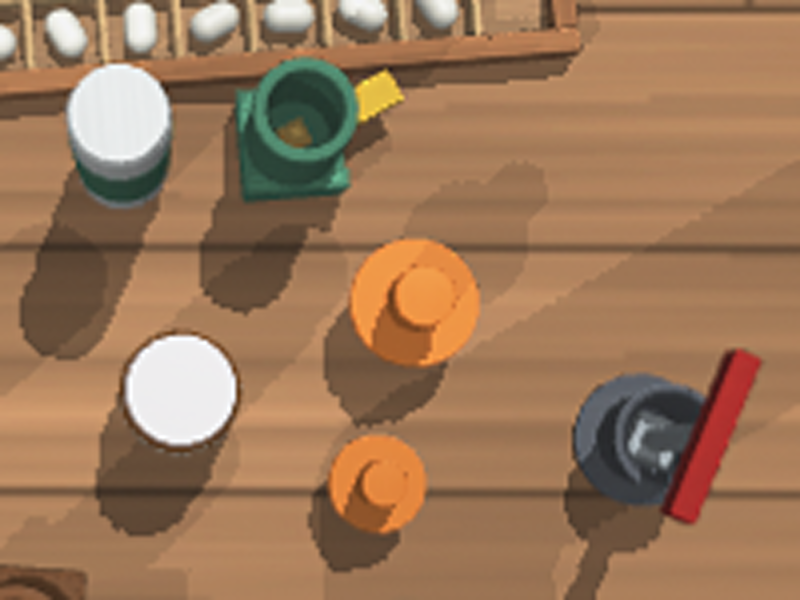

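View pics/s_crop.png

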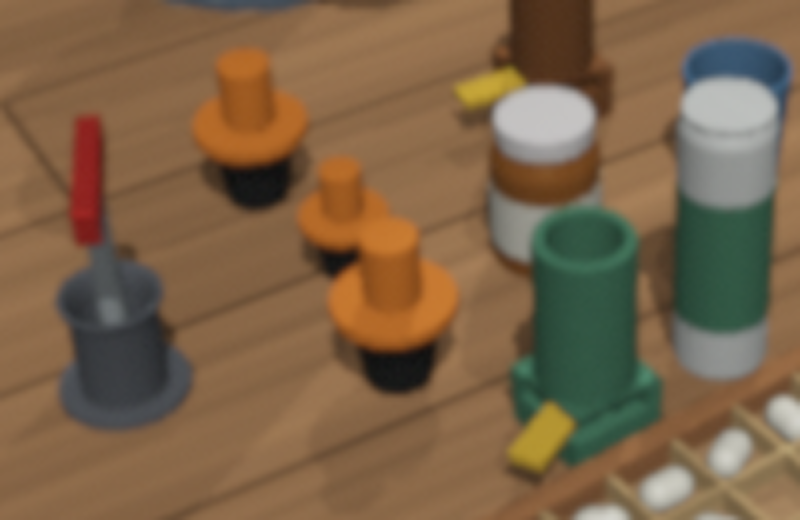

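Green box has the tongue and round shaft. The smallest plug is at top (374,301) / scene (245,244) (60 mm flange to be verified). Key bar corners in t_crop: (737,349),(762,358),(690,523),(664,511). Now measuring.

Run:
```python
from h import *
import pickle
D=pickle.load(open('d0.pkl','rb'))
p,d,c=D['top']; ps,ds,cs=D['scene']
T=lambda x,y:(280+x/4-.375,180+y/4-.375)
S=lambda x,y:(160+x/4-.375,200+y/4-.375)
np.set_printoptions(precision=4,suppress=True)
def show(n,z,*pts):
    P=[atz(c,*T(*q),z) for q in pts]
    print(n,'atz mean',np.mean(P,0)); return P
P=show('bar',.173,(737,349),(762,358),(690,523),(664,511))
print(np.linalg.norm(P[0]-P[3]),np.linalg.norm(P[0]-P[1]), 'yaw',np.degrees(np.arctan2(*(P[0]-P[3])[[1,0]])))
print('bar depth',dep(c,*T(713,436),d))
P=show('standmouth',.075,(614,440),(708,440),(660,392),(660,490)) 
# ellipse extents
def ext(n,z,l,r,t,b):
    L,R,Tt,B=[atz(c,*T(*q),z) for q in (l,r,t,b)]
    print(n,'w',np.linalg.norm(L-R),'h',np.linalg.norm(Tt-B),'c',(L+R)/2,(Tt+B)/2)
ext('shaft',.145,(254,110),(358,110),(306,57),(306,163))
ext('plug flange',.047,(329,484),(427,484),(377,434),(377,534))
ext('knob',.083,(359,483),(409,483),(384,458),(384,508))
ext('plugbig',.047,(350,302),(480,302),(415,238),(415,367))
print('two knob',two(c,T(384,483),cs,S(341,164)))
print('two shaft',two(c,T(306,110),cs,S(585,240)))
print('two bar',two(c,T(749,353),cs,S(89,120)),two(c,T(677,517),cs,S(88,215)))
print('depth flange',dep(c,*T(345,470),d),'knob',dep(c,*T(390,475),d), 'shaft rim',dep(c,*T(264,110),d))
# frame yaw
f=[atz(c,*q,.024) for q in [(209,210),(424,190),(417,112),(205,130)]]
print(f,np.degrees(np.arctan2(*(f[0]-f[1])[[0,1]])))
print('tongue end',[atz(c,*T(*q),.036) for q in [(390,70),(403,93)]])
print('stem',atz(c,*T(294,132),.068))
```

```text
bar atz mean [ 0.4532 -0.3044  0.173 ]
0.09860815364511684 0.014423808476767991 yaw -25.39776820550401
bar depth [ 0.4526 -0.3045  0.1718]
standmouth atz mean [ 0.4512 -0.3003  0.075 ]
shaft w 0.059888105615055046 h 0.06187391898654485 c [ 0.6391 -0.0835  0.145 ] [ 0.6392 -0.0835  0.145 ]
plug flange w 0.06009115307078657 h 0.06098147456315281 c [ 0.4241 -0.1341  0.047 ] [ 0.4242 -0.1335  0.047 ]
knob w 0.029754904472554508 h 0.029595433808458516 c [ 0.425  -0.1336  0.083 ] [ 0.4251 -0.1337  0.083 ]
plugbig w 0.08043658426448298 h 0.08023157755907125 c [ 0.5363 -0.158   0.047 ] [ 0.5361 -0.158   0.047 ]
two knob (array([ 0.4247, -0.1341,  0.0847]), np.float64(0.0015395764120325962))
two shaft (array([ 0.6393, -0.0846,  0.1414]), np.float64(0.001834033204912207))
two bar (array([ 0.4942, -0.3114,  0.2272]), np.float64(0.005421143165268233)) (array([ 0.407 , -0.3006,  0.1023]), np.float64(0.002590691826090734))
depth flange [ 0.4325 -0.1142  0.045 ] knob [ 0.4298 -0.1377  0.0796] shaft rim [ 0.639  -0.0593  0.1453]
[array([0.6523, 0.2827, 0.024 ]), array([ 0.7055, -0.2664,  0.024 ]), array([ 0.9109, -0.2515,  0.024 ]), array([0.862 , 0.2979, 0.024 ])] -5.534574421639615
tongue end [array([ 0.6845, -0.1452,  0.036 ]), array([ 0.6697, -0.1533,  0.036 ])]
stem [ 0.6392 -0.082   0.068 ]
```

Run:
```python
from h import *
import pickle
D=pickle.load(open('d0.pkl','rb'))
p,d,c=D['top']
np.set_printoptions(precision=4,suppress=True)
T=lambda x,y:(280+x/4-.375,180+y/4-.375)
print('can',[atz(c,*T(*q),.19) for q in [(67,115),(172,115),(119,64),(119,166)]])
print('jar',atz(c,*T(180,389),.11))
print('bigplug back',atz(c,381,350,.065),'bottle',atz(c,168,289,.2),'cup',atz(c,262,275,.095),'brown',atz(c,286,337,.145))
```

```text
can [array([0.6279, 0.0523, 0.19  ]), array([ 0.628 , -0.0059,  0.19  ]), array([0.6566, 0.0236, 0.19  ]), array([0.5994, 0.0233, 0.19  ])]
jar [ 0.4795 -0.0116  0.11  ]
bigplug back [ 0.3071 -0.1474  0.065 ] bottle [0.4492 0.3269 0.2   ] cup [0.4841 0.137  0.095 ] brown [0.3433 0.0753 0.145 ]
```

```bash
python3 -m handwheel '[{"hand":1,"dx":2.9,"dy":3,"dz":2,"wz":-0.139},{"hand":1,"dx":3,"dy":3,"dz":2,"wz":-0.139},{"hand":1,"dx":3,"dy":3,"dz":1,"wz":-0.139},{"hand":1,"dx":3,"dy":3,"wz":-0.139},{"hand":1,"dx":3,"dy":3,"wz":-0.137},{"hand":1,"dx":3,"dy":3},{"hand":1,"dx":3,"dy":3},{"hand":1,"dx":3,"dy":3},{"hand":1,"dx":3,"dy":3},{"hand":1,"dx":3,"dy":3}]'; python3 -m handwheel '[{"hand":1},{"hand":1}]'
python3 - <<'E'
from h import *
import pickle
D={}
D['w1']=cap('wrist'); save('w1',D['w1'][0]); pickle.dump(D['w1'],open('w1.pkl','wb'))
E
```

```text
invalid input
invalid input
```

View pics/w1.png

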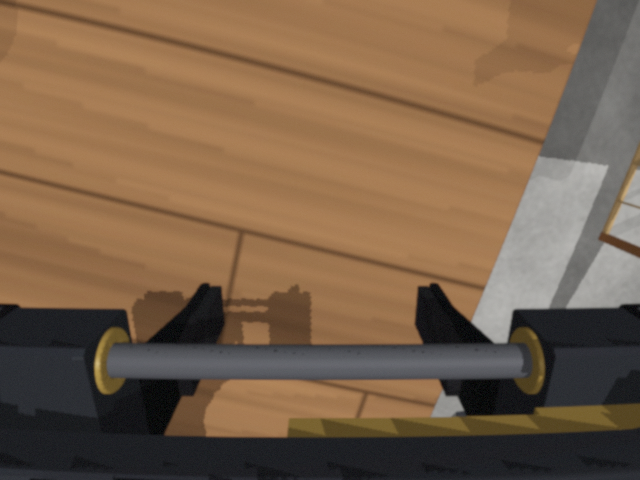

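The picture is the same as before, so the arm has not moved. All keys seem to be required in every row.

```bash
python3 -m handwheel '[{"hand":1,"dx":2.9,"dy":3,"dz":2,"wx":0,"wy":0,"wz":-0.139},{"hand":1,"dx":3,"dy":3,"dz":2,"wx":0,"wy":0,"wz":-0.139},{"hand":1,"dx":3,"dy":3,"dz":1,"wx":0,"wy":0,"wz":-0.139},{"hand":1,"dx":3,"dy":3,"dz":0,"wx":0,"wy":0,"wz":-0.139},{"hand":1,"dx":3,"dy":3,"dz":0,"wx":0,"wy":0,"wz":-0.137},{"hand":1,"dx":3,"dy":3,"dz":0,"wx":0,"wy":0,"wz":0},{"hand":1,"dx":3,"dy":3,"dz":0,"wx":0,"wy":0,"wz":0},{"hand":1,"dx":3,"dy":3,"dz":0,"wx":0,"wy":0,"wz":0},{"hand":1,"dx":3,"dy":3,"dz":0,"wx":0,"wy":0,"wz":0},{"hand":1,"dx":3,"dy":3,"dz":0,"wx":0,"wy":0,"wz":0}]'; python3 -m handwheel '[{"hand":1,"dx":0,"dy":0,"dz":0,"wx":0,"wy":0,"wz":0},{"hand":1,"dx":0,"dy":0,"dz":0,"wx":0,"wy":0,"wz":0}]'
python3 - <<'E'
from h import *
import pickle
D=cap('wrist'); save('w1b',D[0]); pickle.dump(D,open('w1.pkl','wb'))
E
```

```text
time_s: 1.2
position: [0.4539, -0.3043, 0.2407]
tcp_rot: [[0.903, -0.43, -0.0], [-0.43, -0.903, 0.0], [-0.0, 0.0, -1.0]]
force: [0.1, -0.0, -0.2]
opening: 0.999
time_s: 1.4
position: [0.4532, -0.305, 0.2406]
tcp_rot: [[0.904, -0.427, -0.001], [-0.427, -0.904, -0.0], [-0.001, 0.001, -1.0]]
force: [-0.8, -0.2, -0.5]
opening: 1.0
```

View pics/w1b.png

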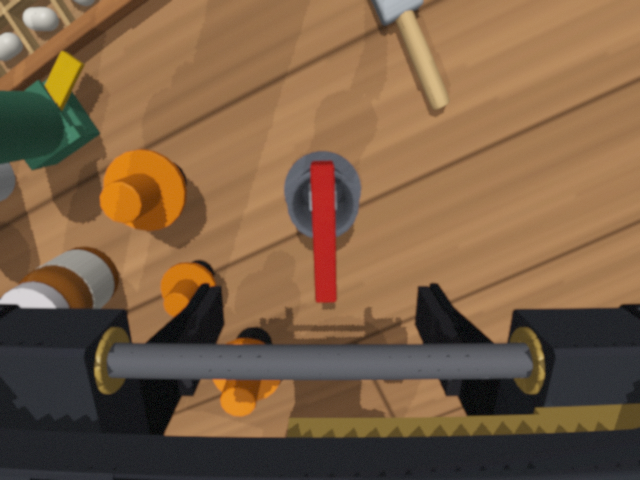

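The wrist view shows the red bar running from (322,162) to (326,301), and the stand mouth around (323,198). Computing the bar from these two views.

Run:
```python
from h import *
import pickle
np.set_printoptions(precision=4,suppress=True)
D=pickle.load(open('d0.pkl','rb')); p,d,c=D['top']
pw,dw,cw=pickle.load(open('w1.pkl','rb'))
print(bot.read_state()['time_s'],bot.read_state()['position'])
save('w1c',crop(pw,270,140,390,320,4)[:600])
T=lambda x,y:(280+x/4-.375,180+y/4-.375)
a=two(c,T(749.5,353.5),cw,(322,164)); b=two(c,T(677,517),cw,(326,301)); print(a,b,'mid',(a[0]+b[0])/2)
for q in [(322,164),(326,301),(324,232)]: print(q, atz(cw,*q,.173), dep(cw,q[0],q[1]-3 if q[1]==301 else q[1]+3,dw))
hsv=cv2.cvtColor(pw,cv2.COLOR_RGB2HSV); m=((hsv[...,0]<5)|(hsv[...,0]>174))&(hsv[...,1]>200)&(hsv[...,2]>120)
print(cv2.minAreaRect(np.argwhere(m)[:,::-1].astype(np.float32)))
print('stand', atz(cw,322,195,.075))
```

```text
1.45 [ 0.4526 -0.3058  0.2406]
(array([ 0.4979, -0.3271,  0.1683]), np.float64(0.0009654830942399976)) (array([ 0.4068, -0.2859,  0.1685]), np.float64(0.003894059837528306)) mid [ 0.4523 -0.3065  0.1684]
(322, 164) [ 0.4981 -0.3275  0.173 ] [ 0.4965 -0.3268  0.1749]
(326, 301) [ 0.4073 -0.2881  0.173 ] [ 0.4103 -0.2894  0.1748]
(324, 232) [ 0.4555 -0.309   0.173 ] [ 0.4539 -0.3082  0.1744]
((323.39111328125, 231.51104736328125), (139.3042449951172, 21.160137176513672), 88.9583740234375)
stand [ 0.4606 -0.3107  0.075 ]
```

View pics/w1c.png

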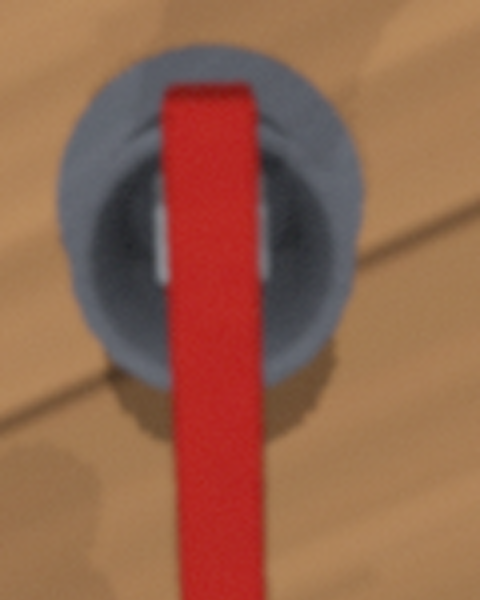

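```bash
python3 -m handwheel '[{"hand":1,"dx":0,"dy":0,"dz":-3,"wx":0,"wy":0,"wz":0.015},{"hand":1,"dx":0,"dy":0,"dz":-3,"wx":0,"wy":0,"wz":0},{"hand":1,"dx":0,"dy":0,"dz":-2.5,"wx":0,"wy":0,"wz":0},{"hand":1,"dx":0,"dy":0,"dz":-1.3,"wx":0,"wy":0,"wz":0},{"hand":1,"dx":0,"dy":0,"dz":0,"wx":0,"wy":0,"wz":0},{"hand":-1,"dx":0,"dy":0,"dz":0,"wx":0,"wy":0,"wz":0},{"hand":-1,"dx":0,"dy":0,"dz":0,"wx":0,"wy":0,"wz":0},{"hand":-1,"dx":0,"dy":0,"dz":0,"wx":0,"wy":0,"wz":0},{"hand":-1,"dx":0,"dy":0,"dz":0,"wx":0,"wy":0,"wz":0},{"hand":-1,"dx":0,"dy":0,"dz":0,"wx":0,"wy":0,"wz":0}]'; python3 -m handwheel '[{"hand":-1,"dx":0,"dy":0,"dz":0,"wx":0,"wy":0,"wz":0},{"hand":-1,"dx":0,"dy":0,"dz":0,"wx":0,"wy":0,"wz":0}]'
python3 - <<'E'
from h import *
import pickle
D=cap('wrist'); save('w2',D[0]);
E
```

```text
time_s: 2.45
position: [0.4532, -0.3059, 0.1433]
tcp_rot: [[0.909, -0.416, 0.001], [-0.416, -0.909, -0.001], [0.001, 0.0, -1.0]]
force: [0.0, 0.6, -0.7]
opening: 0.634
time_s: 2.65
position: [0.453, -0.3056, 0.1429]
tcp_rot: [[0.909, -0.416, 0.0], [-0.416, -0.909, -0.0], [0.0, 0.0, -1.0]]
force: [-0.4, 0.2, 0.8]
opening: 0.448
```

View pics/w2.png

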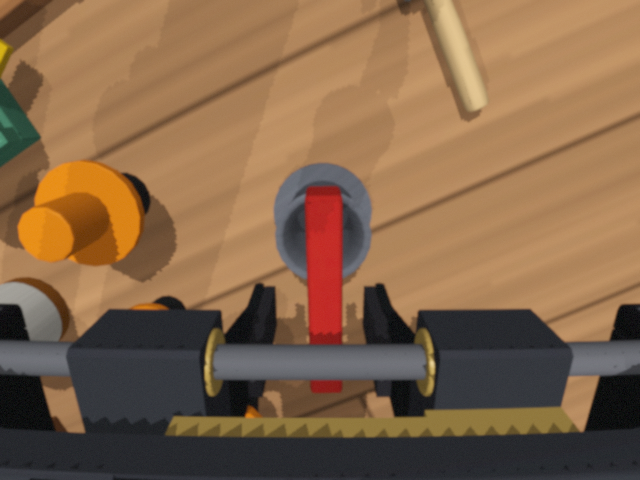

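The fingers straddle the bar centrally (bar at column 324) and are still closing. The key stands upright in the stand.

```bash
python3 -m handwheel '[{"hand":-1,"dx":0,"dy":0,"dz":0,"wx":0,"wy":0,"wz":0},{"hand":-1,"dx":0,"dy":0,"dz":0,"wx":0,"wy":0,"wz":0},{"hand":-1,"dx":0,"dy":0,"dz":0,"wx":0,"wy":0,"wz":0},{"hand":-1,"dx":0,"dy":0,"dz":0,"wx":0,"wy":0,"wz":0},{"hand":-1,"dx":0,"dy":0,"dz":0,"wx":0,"wy":0,"wz":0}]'
python3 - <<'E'
from h import *
import pickle
D=cap('wrist'); save('w3',D[0]); pickle.dump(D,open('w3.pkl','wb'))
np.set_printoptions(precision=4,suppress=True)
for q in [(324,186),(324,212),(324,340)]: print(atz(D[2],*q,.173))
E
```

```text
time_s: 3.2
position: [0.4529, -0.3057, 0.1427]
tcp_rot: [[0.909, -0.416, -0.0], [-0.416, -0.909, 0.0], [-0.0, -0.0, -1.0]]
force: [0.3, 0.2, -1.2]
opening: 0.018
[ 0.5013 -0.3293  0.173 ]
[ 0.4912 -0.3247  0.173 ]
[ 0.4343 -0.299   0.173 ]
```

View pics/w3.png

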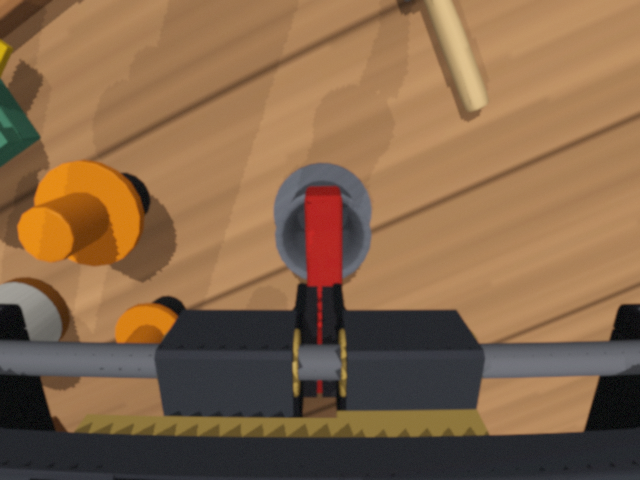

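Opening 0.018 does not match a 16 mm bar (about 0.18 expected). Checking with the depth and the scene camera before moving.

Run:
```python
from h import *
import pickle
np.set_printoptions(precision=4,suppress=True)
p,d,c=pickle.load(open('w3.pkl','rb'))
for q in [(324,195),(324,270),(310,300),(333,300),(320,300),(308,320),(335,320),(320,330),(320,390),(310,345),(230,370),(320,362)]: print(q,dep(c,*q,d),d[q[1],q[0]])
save('w3c',crop(p,250,170,400,410,3)[:600*2][:720])
D=cap('scene'); pickle.dump(D,open('s3.pkl','wb')); save('s3',D[0]); save('s3c',crop(D[0],100,160,260,310,4)); print(bot.read_state()['opening'])
```

```text
(324, 195) [ 0.498  -0.3278  0.1738] 0.16734362
(324, 270) [ 0.4673 -0.3139  0.1738] 0.17760576
(310, 300) [ 0.4636 -0.3057  0.1897] 0.1645659
(333, 300) [ 0.4601 -0.3145  0.1907] 0.16345292
(320, 300) [ 0.4547 -0.3062  0.174 ] 0.18191677
(308, 320) [ 0.4638 -0.3054  0.2062] 0.14884637
(335, 320) [ 0.4601 -0.3147  0.2071] 0.14776653
(320, 330) [ 0.441  -0.3     0.1749] 0.18565027
(320, 390) [ 0.4103 -0.2859  0.175 ] 0.19582206
(310, 345) [ 0.4838 -0.3168  0.2584] 0.092052184
(230, 370) [ 0.4919 -0.303   0.2702] 0.08040215
(320, 362) [ 0.4818 -0.3184  0.2634] 0.08766874
0.005093231222050016
```

View pics/s3c.png

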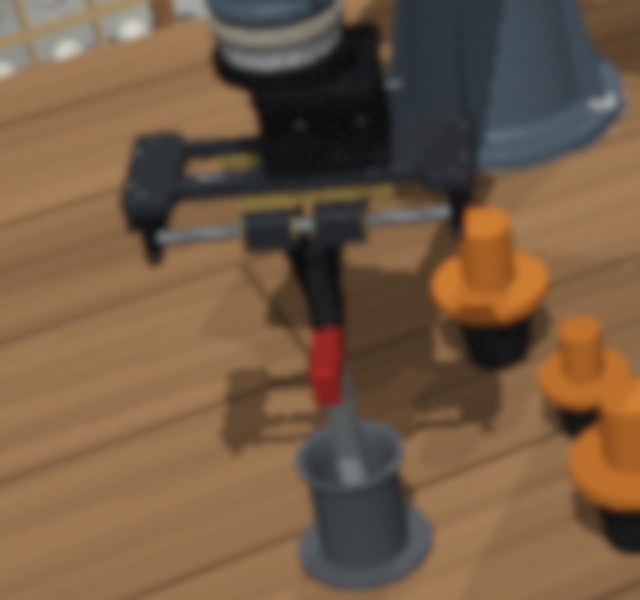

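View pics/w3c.png

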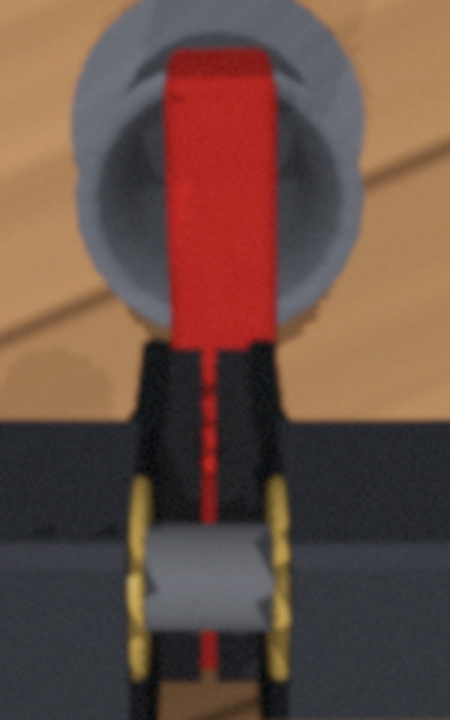

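Run:
```python
from h import *
import pickle
np.set_printoptions(precision=4,suppress=True)
p,d,c=pickle.load(open('w3.pkl','rb')); p1,d1,c1=pickle.load(open('w1.pkl','rb'))
R=np.array([[.909,-.416,0],[-.416,-.909,0],[0,0,-1]]); t=np.array([.4529,-.3057,.1427])
for y in (-.012,.0,.012):
  for z in (0,-.017,-.03,-.04,-.05): print(y,t[2]-z,proj(c,t+R@[.0095,y,z]))
# finger tip in open state w1
for q in [(210,295),(215,300),(205,320),(430,295)]: print(q,dep(c1,*q,d1))
for v in range(270,330,4): print(v,[round(float(dep(c,u,v,d)[2]),4) for u in (296,300,304,308,312,320,328,334,338,342,346)])
s=bot.read_state(); print(s['position'],s['opening'],s['force'])
```

```text
-0.012 0.1427 [297.4891 259.5343]
-0.012 0.1597 [295.6714 272.1633]
-0.012 0.1727 [294.0652 283.3362]
-0.012 0.1827 [292.6746 293.019 ]
-0.012 0.19269999999999998 [291.1239 303.8276]
0.0 0.1427 [320.4649 259.543 ]
0.0 0.1597 [320.5658 272.1757]
0.0 0.1727 [320.6549 283.3527]
0.0 0.1827 [320.732  293.0397]
0.0 0.19269999999999998 [320.818  303.8537]
0.012 0.1427 [343.4396 259.5427]
0.012 0.1597 [345.4585 272.1719]
0.012 0.1727 [347.2425 283.3447]
0.012 0.1827 [348.787  293.0274]
0.012 0.19269999999999998 [350.5092 303.8356]
(210, 295) [ 0.4819 -0.2665  0.2827]
(215, 300) [ 0.4799 -0.2688  0.2858]
(205, 320) [ 0.4787 -0.2675  0.2996]
(430, 295) [ 0.4428 -0.3508  0.2841]
270 [0.0759, 0.0765, 0.0765, 0.1745, 0.1753, 0.1751, 0.1752, 0.1753, 0.1738, 0.1739, 0.077]
274 [0.0009, 0.0778, 0.0779, 0.1747, 0.1747, 0.1756, 0.1749, 0.1746, 0.1746, 0.1734, 0.0772]
278 [0.0016, 0.0038, 0.0017, 0.175, 0.1734, 0.1752, 0.1744, 0.1743, 0.1747, 0.1733, 0.0009]
282 [0.0021, 0.0023, 0.0021, 0.1745, 0.1756, 0.1746, 0.1764, 0.1746, 0.1749, 0.1733, 0.002]
286 [0.0017, 0.1803, 0.1804, 0.1761, 0.1761, 0.1744, 0
[... 331 characters left out ...]
956, 0.1958, 0.1916, 0.1916, 0.1745, 0.1924, 0.1954, 0.1943, 0.1945, 0.0019]
306 [0.1982, 0.1988, 0.1987, 0.1954, 0.1946, 0.1748, 0.1955, 0.1986, 0.1988, 0.1986, 0.0016]
310 [0.2514, 0.2012, 0.2004, 0.1997, 0.1995, 0.1745, 0.1991, 0.1996, 0.202, 0.2012, 0.2522]
314 [0.2528, 0.2048, 0.2024, 0.2023, 0.202, 0.1746, 0.2022, 0.2024, 0.2058, 0.2052, 0.2535]
318 [0.254, 0.2075, 0.2049, 0.2058, 0.2051, 0.1741, 0.2052, 0.2043, 0.208, 0.2076, 0.255]
322 [0.2545, 0.2106, 0.2082, 0.2087, 0.2078, 0.1746, 0.2081, 0.2085, 0.2105, 0.2497, 0.2576]
326 [0.2552, 0.2126, 0.2113, 0.211, 0.2106, 0.176, 0.2105, 0.2108, 0.2133, 0.2496, 0.2592]
[ 0.4529 -0.3057  0.1427] 0.005093231222050016 [-0.0072 -0.3045  0.7313]
```

The depth shows that the fingers shut just above the bar. Their tips are really at z ≈ 0.177 (bar top 0.174), about 35 mm above the reported TCP of 0.143. The bench reads about 0.001 in the same picture, so the cameras are fine and the reported TCP sits ~35 mm beyond the tips. Nothing was touched. I'll use this measured offset, open, and go 3.5 cm lower.

```bash
python3 -m handwheel '[{"hand":0.3,"dx":0,"dy":0,"dz":0,"wx":0,"wy":0,"wz":0},{"hand":0.3,"dx":0,"dy":0,"dz":0,"wx":0,"wy":0,"wz":0},{"hand":0.3,"dx":0,"dy":0,"dz":0,"wx":0,"wy":0,"wz":0},{"hand":0.3,"dx":0,"dy":0,"dz":0,"wx":0,"wy":0,"wz":0},{"hand":0.3,"dx":0,"dy":0,"dz":0,"wx":0,"wy":0,"wz":0},{"hand":0.3,"dx":0,"dy":0,"dz":0,"wx":0,"wy":0,"wz":0},{"hand":0.3,"dx":0,"dy":0,"dz":0,"wx":0,"wy":0,"wz":0},{"hand":0.3,"dx":-0.05,"dy":-0.1,"dz":-0.5,"wx":0,"wy":0,"wz":0},{"hand":0.3,"dx":0,"dy":0,"dz":0,"wx":0,"wy":0,"wz":0}]'
python3 - <<'E'
from h import *
import pickle
D=cap('wrist'); save('w4',D[0]); pickle.dump(D,open('w4.pkl','wb'))
E
```

```text
time_s: 4.2
position: [0.452, -0.3065, 0.1371]
tcp_rot: [[0.909, -0.416, -0.001], [-0.416, -0.909, 0.001], [-0.001, -0.0, -1.0]]
force: [-0.4, 0.5, 0.6]
opening: 0.634
```

View pics/w4.png

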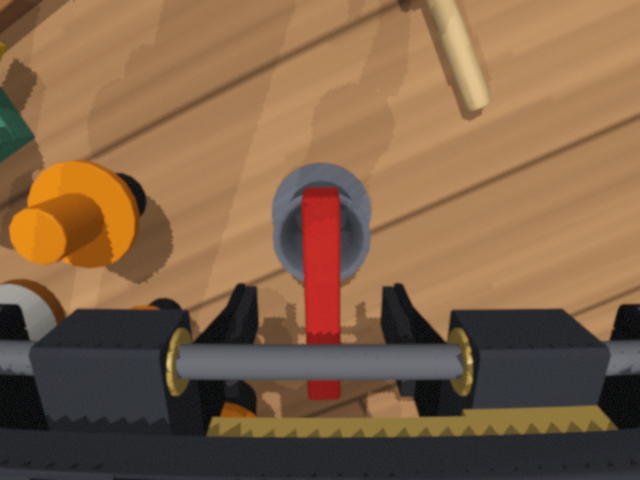

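The bar (column 321) lies centred between the open fingers (columns 250 and 390). Going down 3 cm and closing.

```bash
python3 -m handwheel '[{"hand":0.3,"dx":0,"dy":0,"dz":-1,"wx":0,"wy":0,"wz":0},{"hand":0.3,"dx":0,"dy":0,"dz":-1,"wx":0,"wy":0,"wz":0},{"hand":0.3,"dx":0,"dy":0,"dz":-0.9,"wx":0,"wy":0,"wz":0},{"hand":-1,"dx":0,"dy":0,"dz":0,"wx":0,"wy":0,"wz":0},{"hand":-1,"dx":0,"dy":0,"dz":0,"wx":0,"wy":0,"wz":0},{"hand":-1,"dx":0,"dy":0,"dz":0,"wx":0,"wy":0,"wz":0},{"hand":-1,"dx":0,"dy":0,"dz":0,"wx":0,"wy":0,"wz":0},{"hand":-1,"dx":0,"dy":0,"dz":0,"wx":0,"wy":0,"wz":0},{"hand":-1,"dx":0,"dy":0,"dz":0,"wx":0,"wy":0,"wz":0},{"hand":-1,"dx":0,"dy":0,"dz":0,"wx":0,"wy":0,"wz":0}]'
python3 - <<'E'
from h import *
import pickle
D=cap('wrist'); save('w5',D[0]); pickle.dump(D,open('w5.pkl','wb'));print(bot.read_state()['opening'])
E
```

```text
time_s: 5.25
position: [0.4525, -0.3071, 0.109]
tcp_rot: [[0.909, -0.416, 0.0], [-0.416, -0.909, -0.001], [0.001, 0.001, -1.0]]
force: [0.1, -1.6, 1.6]
opening: 0.178
0.1791643487091376
```

View pics/w5.png

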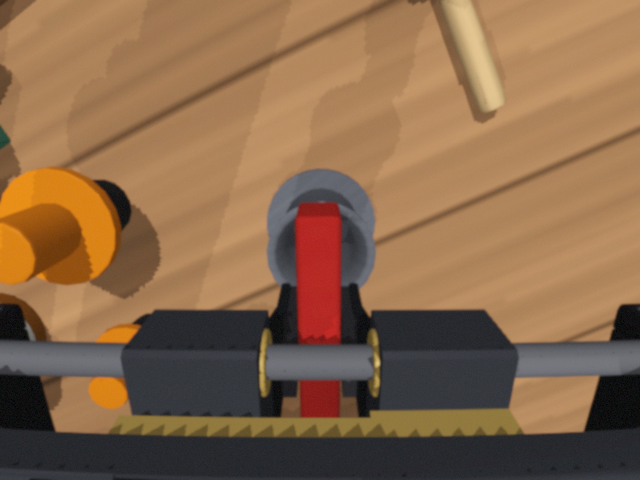

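```bash
python3 -m handwheel '[{"hand":-1,"dx":0,"dy":0,"dz":0,"wx":0,"wy":0,"wz":0},{"hand":-1,"dx":0,"dy":0,"dz":1.5,"wx":0,"wy":0,"wz":0},{"hand":-1,"dx":0,"dy":0,"dz":3,"wx":0,"wy":0,"wz":0},{"hand":-1,"dx":0,"dy":0,"dz":4,"wx":0,"wy":0,"wz":0},{"hand":-1,"dx":0,"dy":0,"dz":4,"wx":0,"wy":0,"wz":0},{"hand":-1,"dx":0,"dy":0,"dz":3.5,"wx":0,"wy":0,"wz":0},{"hand":-1,"dx":0,"dy":0,"dz":1,"wx":0,"wy":0,"wz":0},{"hand":-1,"dx":0,"dy":0,"dz":0,"wx":0,"wy":0,"wz":0}]'
python3 - <<'E'
from h import *
import pickle
np.set_printoptions(precision=4,suppress=True)
p,d,c=pickle.load(open('w5.pkl','rb')); print('bar front end',atz(c,319,204,.173), 'stand inner',atz(c,321,242,.075))
R=np.array([[.909,-.416,0],[-.416,-.909,0],[0,0,-1]]);print('in tool',R.T@(atz(c,319,204,.173)-[.4525,-.3071,.109]))
D=cap('top'); pickle.dump(D,open('t6.pkl','wb')); save('t6',D[0])
S=cap('scene'); save('s6',S[0]); pickle.dump(S,open('s6.pkl','wb'))
s=bot.read_state(); print(s['position'],s['opening'],s['force'],s['joint_positions'])
E
```

```text
time_s: 6.1
position: [0.4527, -0.3068, 0.2792]
tcp_rot: [[0.909, -0.416, 0.001], [-0.416, -0.909, -0.001], [0.002, 0.0, -1.0]]
force: [-0.3, -0.4, -4.9]
opening: 0.18
bar front end [ 0.5018 -0.3288  0.173 ] stand inner [ 0.4594 -0.3107  0.075 ]
in tool [ 0.0539 -0.0008 -0.064 ]
[ 0.4512 -0.3054  0.2763] 0.17518835375290262 [-0.2953 -0.0242 -3.9258] [-45.8514  18.8173  87.1036   0.005   74.3628  68.7408]
```

View pics/s6.png

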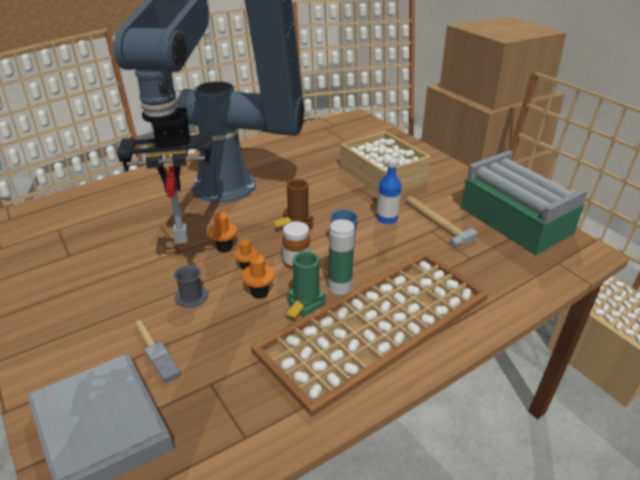

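View pics/t6.png

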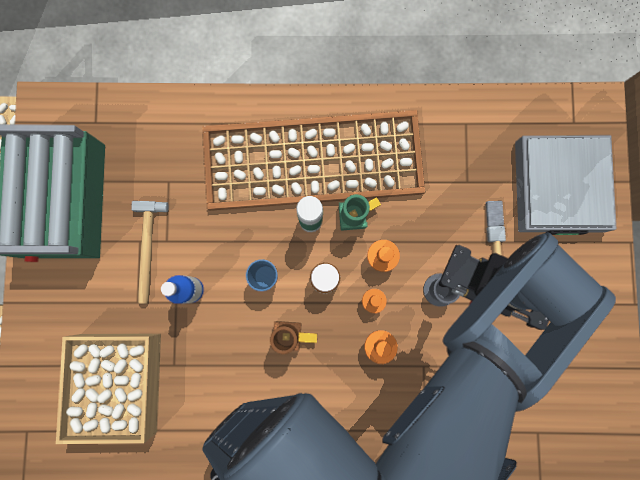

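Scene: the key hangs upright in the gripper, clear of the stand (opening 0.175). The top view is partly covered by the arm, but the green shaft (355,211) is clear. Moving over the shaft with the bar turned to −60°.

```bash
python3 -m handwheel '[{"hand":-1,"dx":1.5,"dy":1.8,"dz":0,"wx":0,"wy":0,"wz":-0.1},{"hand":-1,"dx":2.4,"dy":2.9,"dz":0,"wx":0,"wy":0,"wz":-0.1},{"hand":-1,"dx":2.7,"dy":3.3,"dz":0,"wx":0,"wy":0,"wz":-0.1},{"hand":-1,"dx":2.7,"dy":3.3,"dz":0,"wx":0,"wy":0,"wz":-0.1},{"hand":-1,"dx":2.7,"dy":3.3,"dz":0,"wx":0,"wy":0,"wz":-0.1},{"hand":-1,"dx":2.7,"dy":3.3,"dz":0,"wx":0,"wy":0,"wz":-0.06},{"hand":-1,"dx":2.1,"dy":2.6,"dz":0,"wx":0,"wy":0,"wz":-0.06},{"hand":-1,"dx":1.7,"dy":2.1,"dz":0,"wx":0,"wy":0,"wz":0},{"hand":-1,"dx":0,"dy":0,"dz":0,"wx":0,"wy":0,"wz":0},{"hand":-1,"dx":0,"dy":0,"dz":0,"wx":0,"wy":0,"wz":0}]'
python3 - <<'E'
from h import *
import pickle
D=cap('wrist'); save('w7',D[0]); pickle.dump(D,open('w7.pkl','wb'))
S=cap('scene'); save('s7',crop(S[0],200,100,400,250,4)); pickle.dump(S,open('s7.pkl','wb'))
s=bot.read_state(); print(s['position'],s['opening'],s['force'],s['joint_positions'])
E
```

```text
time_s: 7.2
position: [0.6359, -0.0799, 0.2753]
tcp_rot: [[0.5, -0.866, -0.006], [-0.866, -0.5, 0.001], [-0.004, 0.005, -1.0]]
force: [-0.2, 0.5, -4.1]
opening: 0.183
[ 0.63597817 -0.0811718   0.27661219] 0.1832438051660935 [-0.1170532  -0.47989307 -3.83917535] [-1.72247360e+01  2.71722141e+01  7.33065632e+01 -3.54176057e-02
  7.97665753e+01  1.32936393e+02]
```

View pics/w7.png

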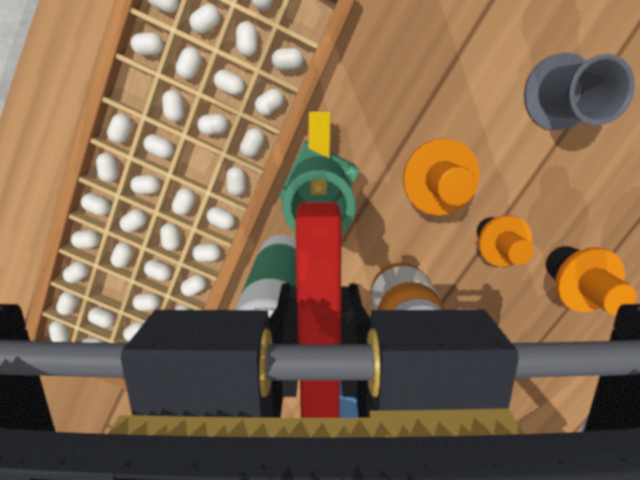

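View pics/s7.png

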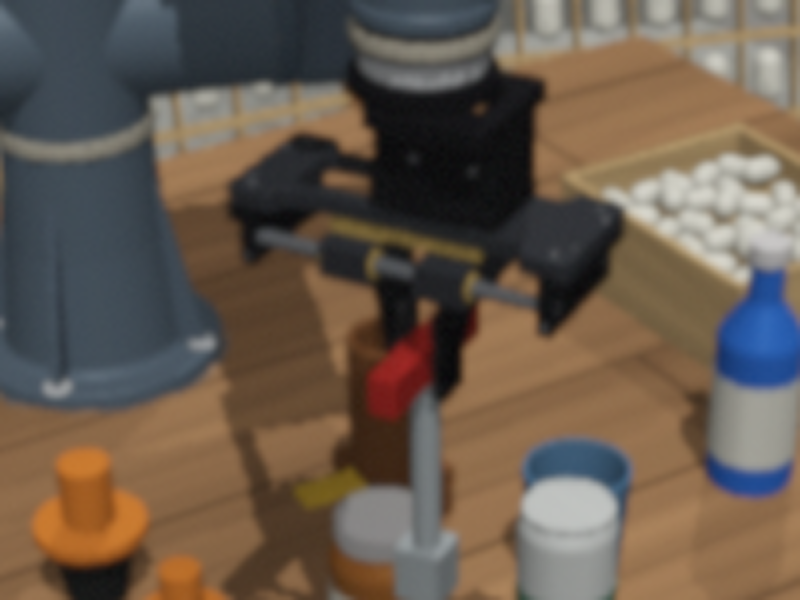

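Run:
```python
from h import *
import pickle
np.set_printoptions(precision=4,suppress=True)
p,d,c=pickle.load(open('w7.pkl','rb'))
save('w7c',crop(p,260,100,380,250,4))
```

```text
(no output)
```

View pics/w7c.png

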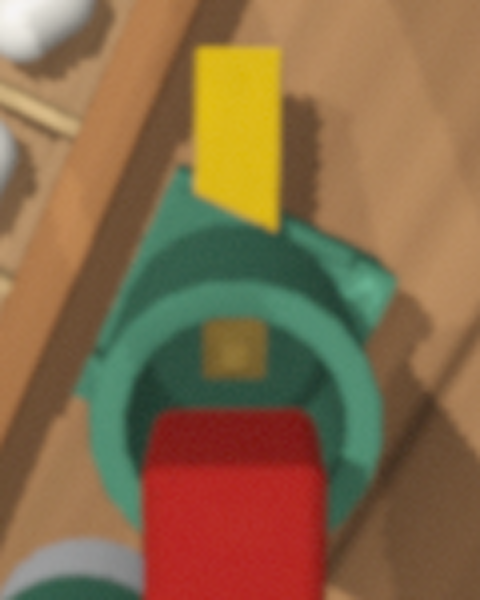

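Run:
```python
from h import *
import pickle
from scipy.optimize import least_squares
np.set_printoptions(precision=4,suppress=True)
p,d,c=pickle.load(open('w7.pkl','rb'))
F=lambda x,y:np.array((260+x/4-.375,100+y/4-.375))
th=np.linspace(0,2*np.pi,361)
def ext(cx,cy,z,r):
    P=np.array([proj(c,[cx+r*np.cos(t),cy+r*np.sin(t),z]) for t in th]); return np.array([P[:,0].min(),P[:,0].max(),P[:,1].min()])
def fit(r,obs,z=None):
    if z is None: s=least_squares(lambda q:ext(*q,r)-obs,[.639,-.084,.145])
    else: s=least_squares(lambda q:ext(*q,z,r)-obs,[.639,-.084])
    return s.x,s.fun
o=np.array([F(89,0)[0],F(383,0)[0],F(0,281)[1]]); i=np.array([F(125,0)[0],F(348,0)[0],F(0,308)[1]])
print(fit(.031,o),fit(.031,o,.145)); print(fit(.023,i),fit(.023,i,.145))
print('stem',atz(c,*F(235,347),.068)); D=pickle.load(open('d0.pkl','rb'))['top']
print('stem2',two(c,F(235,347),D[2],(280+294/4,180+132/4)))
tg=[atz(c,*F(*q),.036) for q in [(195,46),(281,46)]]; tb=[atz(c,*F(*q),.036) for q in [(195,190),(279,232)]]
m=(tg[0]+tg[1])/2; print('tongue',m, 'yaw edges',[np.degrees(np.arctan2(*(a-b)[[1,0]])) for a,b in zip(tg,tb)])
# key bar front end at bar top z = .173+.1676
zb=.173+.2763-.109
e=(atz(c,*F(146,464),zb)+atz(c,*F(322,464),zb))/2; print('barend',e,zb)
R=bot.read_state()['tcp_rot']; print('key centre',e-.05*R[:,0]); print(R)
# scene check key tip
S=pickle.load(open('s7.pkl','rb')); save('s7d',crop(S[0],280,190,340,290,6))
```

```text
(array([ 0.6388, -0.0837,  0.1411]), array([-0.,  0.,  0.])) (array([ 0.6391, -0.0842]), array([-0.424 ,  0.4247,  0.0229]))
(array([ 0.6405, -0.0868,  0.1477]), array([ 0.,  0., -0.])) (array([ 0.6403, -0.0864]), array([ 0.2294, -0.2297, -0.0093]))
stem [ 0.6405 -0.0866  0.068 ]
stem2 (array([ 0.6398, -0.0843,  0.0565]), np.float64(0.0012880063681116882))
tongue [ 0.6763 -0.1505  0.036 ] yaw edges [np.float64(-60.44418131343892), np.float64(-60.233758594823975)]
barend [ 0.6622 -0.1225  0.3403] 0.3403
key centre [ 0.6373 -0.0791  0.3404]
[[ 0.4977 -0.8674 -0.0043]
 [-0.8674 -0.4977  0.0007]
 [-0.0027  0.0034 -1.    ]]
```

View pics/s7d.png

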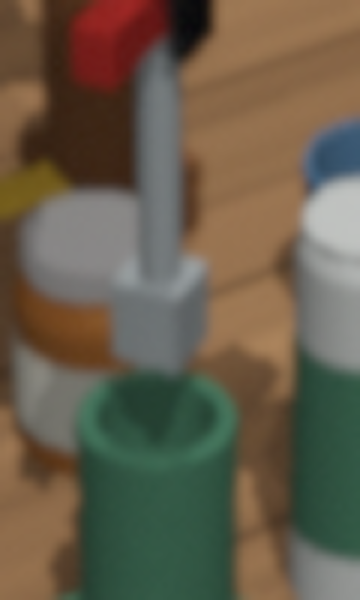

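Run:
```python
from h import *
import pickle
np.set_printoptions(precision=4,suppress=True)
S=pickle.load(open('s7.pkl','rb')); c=S[2]
f=lambda q:((np.array(q)-[280,190])*6+2.5)
for k in [(.6373,-.0791),(.638,-.0847),(.6397,-.0855)]:
    print(k,'tip',f(proj(c,[*k,.173])),'shanktop', f(proj(c,[*k,.207])))
for k in [(.6397,-.0855),(.6392,-.0835)]: print('shaft',f(proj(c,[*k,.145])))
```

```text
(0.6373, -0.0791) tip [168.8108 346.0507] shanktop [168.1459 272.1309]
(0.638, -0.0847) tip [157.2599 351.9116] shanktop [156.3948 277.9025]
(0.6397, -0.0855) tip [157.9184 354.8902] shanktop [157.0628 280.8376]
shaft [158.6152 414.0203]
shaft [162.3366 411.5581]
```

```bash
python3 -m handwheel '[{"hand":-1,"dx":0.3,"dy":-0.4,"dz":0,"wx":0,"wy":0,"wz":0},{"hand":-1,"dx":0,"dy":0,"dz":-1,"wx":0,"wy":0,"wz":0},{"hand":-1,"dx":0,"dy":0,"dz":0,"wx":0,"wy":0,"wz":0},{"hand":-1,"dx":0,"dy":0,"dz":0,"wx":0,"wy":0,"wz":0}]'
python3 - <<'E'
from h import *
import pickle
D=cap('wrist'); save('w8c',crop(D[0],260,100,380,250,4)); pickle.dump(D,open('w8.pkl','wb'))
S=cap('scene'); save('s8',crop(S[0],270,170,350,270,6)); pickle.dump(S,open('s8.pkl','wb'))
E
```

```text
time_s: 7.7
position: [0.6397, -0.0851, 0.268]
tcp_rot: [[0.497, -0.867, -0.002], [-0.867, -0.497, 0.001], [-0.001, 0.001, -1.0]]
force: [-0.1, 0.2, -4.4]
opening: 0.178
```

View pics/w8c.png

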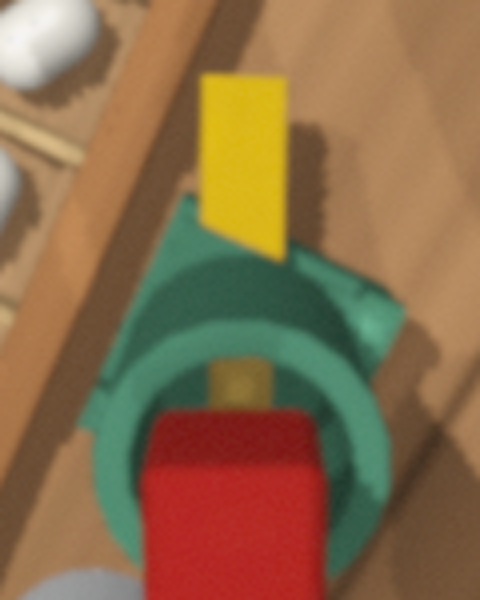

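View pics/s8.png

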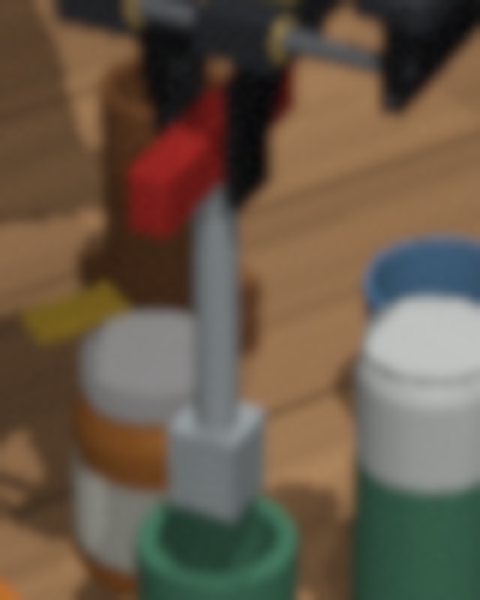

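Scene crop: socket centre column 217, shaft centre 219 – aligned. Wrist crop: stem and tongue run parallel to the bar. Lowering.

```bash
python3 -m handwheel '[{"hand":-1,"dx":0,"dy":0,"dz":-1,"wx":0,"wy":0,"wz":0},{"hand":-1,"dx":0,"dy":0,"dz":-1,"wx":0,"wy":0,"wz":0},{"hand":-1,"dx":0,"dy":0,"dz":-1,"wx":0,"wy":0,"wz":0},{"hand":-1,"dx":0,"dy":0,"dz":-0.5,"wx":0,"wy":0,"wz":0},{"hand":-1,"dx":0,"dy":0,"dz":0,"wx":0,"wy":0,"wz":0}]'
python3 - <<'E'
from h import *
s=bot.read_state(); print(s['position'],s['force'],s['moment'])
E
```

```text
time_s: 8.3
position: [0.6395, -0.0844, 0.232]
tcp_rot: [[0.498, -0.867, -0.003], [-0.867, -0.498, 0.001], [-0.002, 0.002, -1.0]]
force: [-0.1, 0.4, -3.0]
opening: 0.182
[ 0.63950291 -0.08440856  0.23204486] [-0.08309115  0.37157018 -2.95247442] [0.10768264 0.02959053 0.00267149]
```

```bash
python3 -m handwheel '[{"hand":-1,"dx":0,"dy":0,"dz":-1.2,"wx":0,"wy":0,"wz":0},{"hand":-1,"dx":0,"dy":0,"dz":-1.2,"wx":0,"wy":0,"wz":0},{"hand":-1,"dx":0,"dy":0,"dz":-1.2,"wx":0,"wy":0,"wz":0},{"hand":-1,"dx":0,"dy":0,"dz":-1,"wx":0,"wy":0,"wz":0},{"hand":-1,"dx":0,"dy":0,"dz":0,"wx":0,"wy":0,"wz":0}]'
python3 - <<'E'
from h import *
s=bot.read_state(); print(s['position'],s['force'],s['moment'])
E
python3 -m handwheel '[{"hand":-1,"dx":0,"dy":0,"dz":-0.6,"wx":0,"wy":0,"wz":0},{"hand":-1,"dx":0,"dy":0,"dz":-0.6,"wx":0,"wy":0,"wz":0},{"hand":-1,"dx":0,"dy":0,"dz":0,"wx":0,"wy":0,"wz":0}]'
python3 - <<'E'
from h import *
s=bot.read_state(); print(s['position'],s['force'],s['moment'])
E
```

```text
time_s: 8.8
position: [0.6388, -0.0843, 0.1852]
tcp_rot: [[0.498, -0.867, -0.005], [-0.867, -0.498, 0.001], [-0.004, 0.003, -1.0]]
force: [0.6, -0.6, -3.8]
opening: 0.179
[ 0.63881143 -0.08427004  0.18521783] [ 0.57571926 -0.61772853 -3.75587779] [0.12358728 0.02849309 0.01619117]
time_s: 9.1
position: [0.6399, -0.0846, 0.1749]
tcp_rot: [[0.498, -0.867, -0.001], [-0.867, -0.498, 0.0], [-0.001, 0.001, -1.0]]
force: [-1.1, -0.2, -4.1]
opening: 0.181
[ 0.63987671 -0.08456588  0.17492648] [-1.1372297  -0.23975394 -4.12977511] [0.07295742 0.05271743 0.05289517]
```

Free so far. The tip is now at about 0.071, just above the stem. Continuing gently.

```bash
python3 -m handwheel '[{"hand":-1,"dx":0,"dy":0,"dz":-0.5,"wx":0,"wy":0,"wz":0},{"hand":-1,"dx":0,"dy":0,"dz":-0.5,"wx":0,"wy":0,"wz":0},{"hand":-1,"dx":0,"dy":0,"dz":0,"wx":0,"wy":0,"wz":0}]'
python3 - <<'E'
from h import *
s=bot.read_state(); print(s['force'],s['moment'])
E
python3 -m handwheel '[{"hand":-1,"dx":0,"dy":0,"dz":-0.5,"wx":0,"wy":0,"wz":0},{"hand":-1,"dx":0,"dy":0,"dz":-0.4,"wx":0,"wy":0,"wz":0},{"hand":-1,"dx":0,"dy":0,"dz":0,"wx":0,"wy":0,"wz":0}]'
python3 - <<'E'
from h import *
s=bot.read_state(); print(s['force'],s['moment'])
E
```

```text
time_s: 9.4
position: [0.6398, -0.0846, 0.1649]
tcp_rot: [[0.498, -0.867, -0.002], [-0.867, -0.498, 0.0], [-0.001, 0.001, -1.0]]
force: [-0.4, 0.9, -3.4]
opening: 0.179
[-0.4217058   0.86034332 -3.44327883] [ 0.15606912  0.07044939 -0.01958818]
time_s: 9.7
position: [0.6398, -0.0845, 0.1559]
tcp_rot: [[0.498, -0.867, -0.002], [-0.867, -0.498, 0.001], [-0.001, 0.001, -1.0]]
force: [0.5, 0.4, -3.7]
opening: 0.184
[ 0.46029493  0.38956682 -3.67296068] [ 0.11172106 -0.00553505  0.04958168]
```

```bash
python3 -m handwheel '[{"hand":-1,"dx":0,"dy":0,"dz":-0.5,"wx":0,"wy":0,"wz":0},{"hand":-1,"dx":0,"dy":0,"dz":-0.3,"wx":0,"wy":0,"wz":0},{"hand":-1,"dx":0,"dy":0,"dz":0,"wx":0,"wy":0,"wz":0}]'
python3 - <<'E'
from h import *
s=bot.read_state(); print(s['force'],s['moment'])
S=cap('scene'); save('s9',crop(S[0],240,170,400,320,4))
E
```

```text
time_s: 10.0
position: [0.64, -0.0846, 0.148]
tcp_rot: [[0.498, -0.867, -0.001], [-0.867, -0.498, 0.0], [-0.001, 0.001, -1.0]]
force: [-0.0, -0.3, -3.9]
opening: 0.179
[-0.00735109 -0.29305996 -3.88330453] [ 0.15103945  0.000216   -0.00904443]
```

View pics/s9.png

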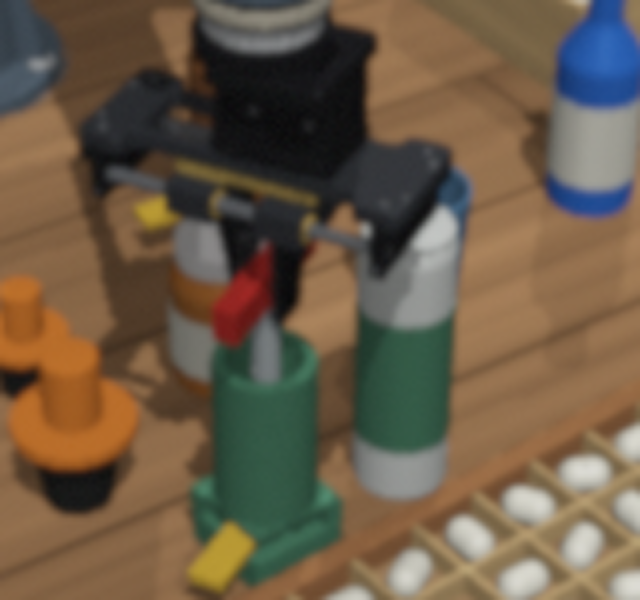

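The tongue is visible at (222,557) in the crop, and the socket is in the shaft with no contact force. Turning anticlockwise.

```bash
python3 -m handwheel '[{"hand":-1,"dx":0,"dy":0,"dz":0,"wx":0,"wy":0,"wz":0.1},{"hand":-1,"dx":0,"dy":0,"dz":0,"wx":0,"wy":0,"wz":0.1},{"hand":-1,"dx":0,"dy":0,"dz":0,"wx":0,"wy":0,"wz":0.1},{"hand":-1,"dx":0,"dy":0,"dz":0,"wx":0,"wy":0,"wz":0.1}]'
python3 - <<'E'
from h import *
s=bot.read_state(); print(s['position'],s['force'],s['moment'])
E
python3 -m handwheel '[{"hand":-1,"dx":0,"dy":0,"dz":0,"wx":0,"wy":0,"wz":0.1},{"hand":-1,"dx":0,"dy":0,"dz":0,"wx":0,"wy":0,"wz":0.1},{"hand":-1,"dx":0,"dy":0,"dz":0,"wx":0,"wy":0,"wz":0.1},{"hand":-1,"dx":0,"dy":0,"dz":0,"wx":0,"wy":0,"wz":0.1},{"hand":-1,"dx":0,"dy":0,"dz":0,"wx":0,"wy":0,"wz":0.1},{"hand":-1,"dx":0,"dy":0,"dz":0,"wx":0,"wy":0,"wz":0.1}]'
python3 - <<'E'
from h import *
s=bot.read_state(); print(s['position'],s['force'],s['moment'])
S=cap('scene'); save('s10',crop(S[0],240,170,400,320,4))
E
```

```text
time_s: 10.45
position: [0.64, -0.0849, 0.1487]
tcp_rot: [[0.799, -0.602, -0.001], [-0.602, -0.799, -0.0], [-0.001, 0.001, -1.0]]
force: [-1.0, -0.3, -3.4]
opening: 0.18
[ 0.64001358 -0.08490048  0.14874998] [-0.95735063 -0.28367483 -3.41193506] [-0.09811744  0.2486592  -0.15455532]
time_s: 11.05
position: [0.64, -0.0848, 0.1488]
tcp_rot: [[0.999, -0.046, -0.001], [-0.046, -0.999, 0.0], [-0.001, -0.0, -1.0]]
force: [-0.6, -0.4, -4.3]
opening: 0.183
[ 0.63997832 -0.08478115  0.14875962] [-0.58000347 -0.38472199 -4.3112872 ] [ 0.00134504  0.2459414  -0.23058813]
```

View pics/s10.png

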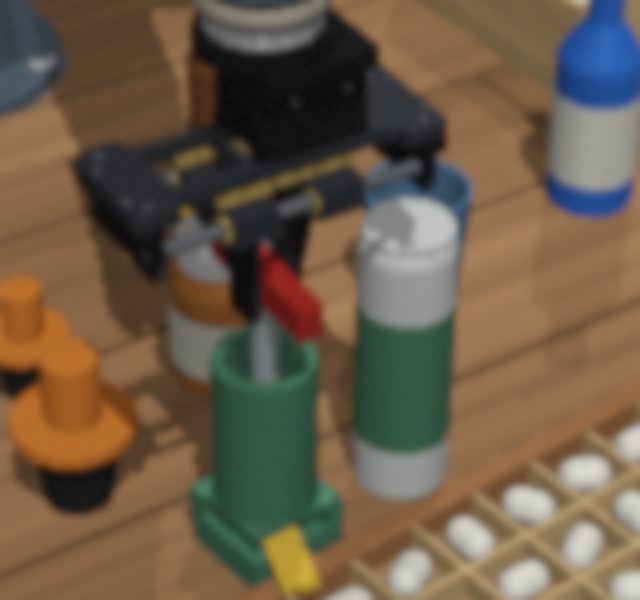

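Tongue turning (now at crop (290,560)). Continuing to the stop.

```bash
python3 -m handwheel '[{"hand":-1,"dx":0,"dy":0,"dz":0,"wx":0,"wy":0,"wz":0.1},{"hand":-1,"dx":0,"dy":0,"dz":0,"wx":0,"wy":0,"wz":0.1},{"hand":-1,"dx":0,"dy":0,"dz":0,"wx":0,"wy":0,"wz":0.08},{"hand":-1,"dx":0,"dy":0,"dz":0,"wx":0,"wy":0,"wz":0}]'
python3 - <<'E'
from h import *
s=bot.read_state(); print(s['position'],s['force'],s['moment'])
E
python3 -m handwheel '[{"hand":-1,"dx":0,"dy":0,"dz":0,"wx":0,"wy":0,"wz":0.06},{"hand":-1,"dx":0,"dy":0,"dz":0,"wx":0,"wy":0,"wz":0.04},{"hand":-1,"dx":0,"dy":0,"dz":0,"wx":0,"wy":0,"wz":0}]'
python3 - <<'E'
from h import *
s=bot.read_state(); print(s['position'],s['force'],s['moment'])
S=cap('scene'); save('s11',crop(S[0],240,170,400,320,4))
D=cap('wrist'); save('w11',D[0]); pic=__import__('pickle').dump(D,open('w11.pkl','wb'))
E
```

```text
time_s: 11.5
position: [0.64, -0.0847, 0.1487]
tcp_rot: [[0.974, 0.227, -0.001], [0.227, -0.974, 0.0], [-0.001, -0.0, -1.0]]
force: [-0.9, 1.1, -3.6]
opening: 0.179
[ 0.63999911 -0.08467421  0.14873546] [-0.93504006  1.13311907 -3.63392163] [-0.06808685  0.27231179 -0.08997276]
time_s: 11.8
position: [0.6401, -0.0847, 0.1488]
tcp_rot: [[0.947, 0.322, -0.001], [0.322, -0.947, 0.0], [-0.001, -0.0, -1.0]]
force: [-1.2, 0.3, -3.0]
opening: 0.183
[ 0.64006483 -0.08465197  0.14875371] [-1.18702185  0.31693489 -2.97346404] [-0.0113859   0.33016038 -0.11470442]
```

View pics/w11.png

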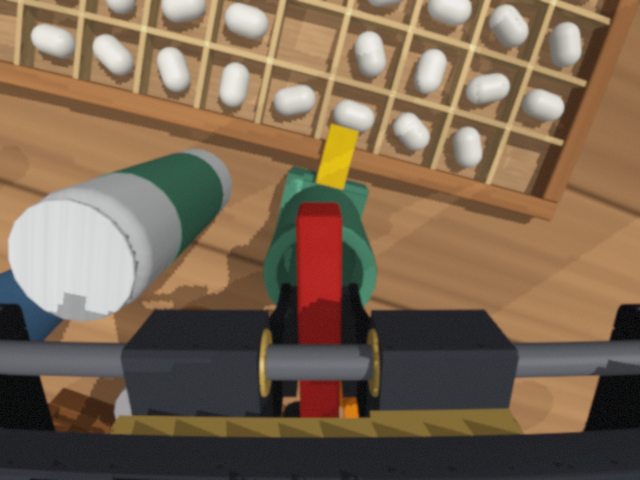

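View pics/s11.png

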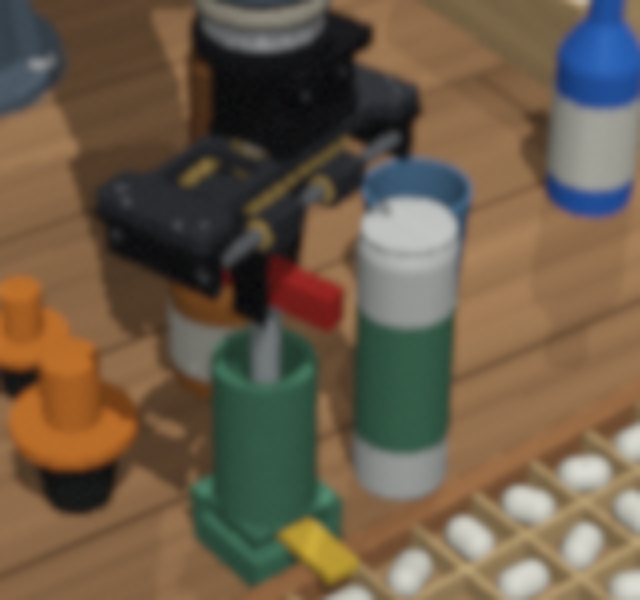

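Run:
```python
from h import *
import pickle
np.set_printoptions(precision=4,suppress=True)
p,d,c=pickle.load(open('w11.pkl','rb')); save('w11c',crop(p,270,100,400,220,5))
```

```text
(no output)
```

View pics/w11c.png

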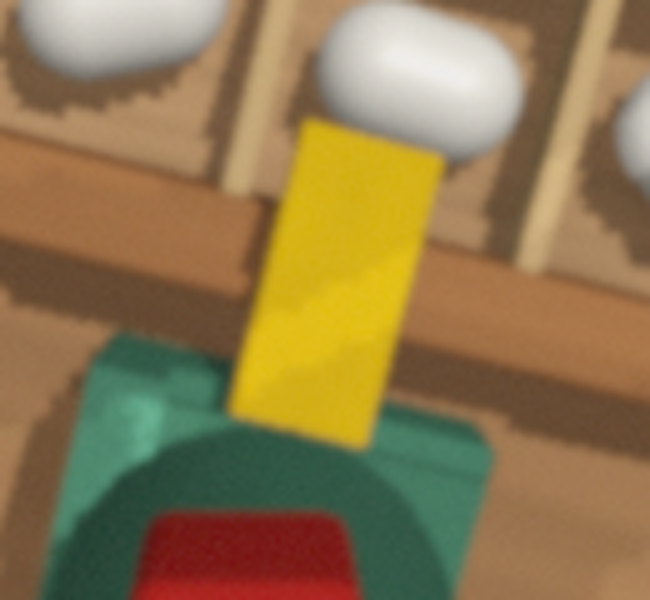

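Run:
```python
from h import *
import pickle
np.set_printoptions(precision=4,suppress=True)
p,d,c=pickle.load(open('w11.pkl','rb'))
F=lambda x,y:(270+x/5-.4,100+y/5-.4)
a=lambda q,z:atz(c,*F(*q),z)
yaw=lambda v:np.degrees(np.arctan2(v[1],v[0]))
print('edges',yaw(a((303,120),.036)-a((229,413),.036)),yaw(a((442,158),.036)-a((368,447),.036)))
print('end',yaw(a((303,120),.036)-a((442,158),.036))-90)
w=lambda q:atz(c,*q,.024)
# frame outer near-edge top in full image: (0,66?)-(552,203)
print('rim', yaw(a((0,238),.02)-a((600,395),.02))-90, yaw(a((0,133),.024)-a((650,300),.024))-90)
print('full', yaw(w((0,66))-w((552,203)))-90)
print('foot right edge', yaw(a((492,455),.03)-a((455,598),.03)),'foot front', yaw(a((120,335),.03)-a((490,450),.03))-90)
```

```text
edges 4.612116731094676 5.539100152329856
end 4.065269270064732
rim 4.262458883809643 4.724192575389935
full 4.885390614618501
foot right edge 6.415796687292559 foot front 1.5181251018925366
```

Tongue yaw is about 5.0°, frame about 5°. Turning slightly further to confirm the stop by moment.

```bash
python3 -m handwheel '[{"hand":-1,"dx":0,"dy":0,"dz":0,"wx":0,"wy":0,"wz":0.05},{"hand":-1,"dx":0,"dy":0,"dz":0,"wx":0,"wy":0,"wz":0}]'
python3 - <<'E'
from h import *
s=bot.read_state(); print(s['tcp_rot'][:2,0],s['force'],s['moment'],s['tau'][5])
E
python3 -m handwheel '[{"hand":-1,"dx":0,"dy":0,"dz":0,"wx":0,"wy":0,"wz":0.05},{"hand":-1,"dx":0,"dy":0,"dz":0,"wx":0,"wy":0,"wz":0}]'
python3 - <<'E'
from h import *
s=bot.read_state(); print(s['tcp_rot'][:2,0],s['force'],s['moment'],s['tau'][5])
D=cap('wrist'); save('w12c',crop(D[0],240,90,400,230,5)); pic=__import__('pickle').dump(D,open('w12.pkl','wb'))
E
```

```text
time_s: 12.1
position: [0.6402, -0.0846, 0.1487]
tcp_rot: [[0.929, 0.37, -0.0], [0.37, -0.929, 0.0], [-0.0, -0.0, -1.0]]
force: [-2.0, -0.5, -3.1]
opening: 0.177
[0.92921701 0.36953439] [-1.96505803 -0.4543511  -3.09445406] [ 0.02526833  0.37683651 -0.31439883] -0.49372997134923935
time_s: 12.3
position: [0.6403, -0.0846, 0.1488]
tcp_rot: [[0.91, 0.415, -0.0], [0.415, -0.91, 0.001], [0.0, -0.001, -1.0]]
force: [-1.1, -0.1, -3.5]
opening: 0.184
[0.9099498  0.41471838] [-1.06193889 -0.05200233 -3.46139749] [ 0.03139411  0.29778603 -0.51215249] -0.7119559496641159
```

View pics/w12c.png

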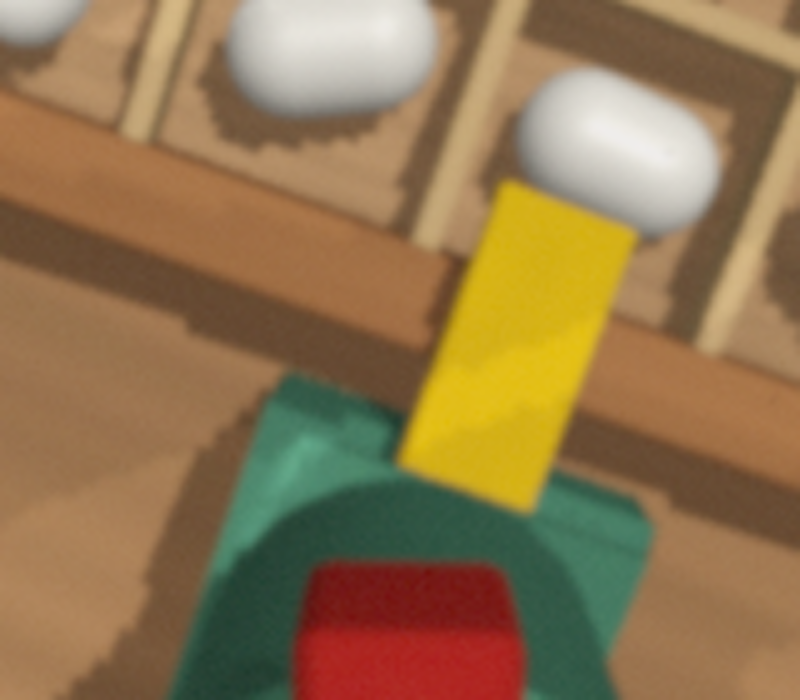

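Moment rose to −0.51 N m while the tongue stayed put: the stop is reached, and the tongue lies square over the rim at crop (520,345). Backing off to mid-play and lifting out.

```bash
python3 -m handwheel '[{"hand":-1,"dx":0,"dy":0,"dz":0,"wx":0,"wy":0,"wz":-0.1},{"hand":-1,"dx":0,"dy":0,"dz":0,"wx":0,"wy":0,"wz":-0.1},{"hand":-1,"dx":0,"dy":0,"dz":0,"wx":0,"wy":0,"wz":-0.1},{"hand":-1,"dx":0,"dy":0,"dz":0,"wx":0,"wy":0,"wz":0}]'
python3 - <<'E'
from h import *
s=bot.read_state(); print(s['tcp_rot'][:2,0],s['force'],s['moment'],s['tau'][5])
E
python3 -m handwheel '[{"hand":-1,"dx":0,"dy":0,"dz":1,"wx":0,"wy":0,"wz":0},{"hand":-1,"dx":0,"dy":0,"dz":2,"wx":0,"wy":0,"wz":0},{"hand":-1,"dx":0,"dy":0,"dz":2,"wx":0,"wy":0,"wz":0},{"hand":-1,"dx":0,"dy":0,"dz":2.5,"wx":0,"wy":0,"wz":0},{"hand":-1,"dx":0,"dy":0,"dz":3,"wx":0,"wy":0,"wz":0},{"hand":-1,"dx":0,"dy":0,"dz":2.7,"wx":0,"wy":0,"wz":0},{"hand":-1,"dx":0,"dy":0,"dz":0,"wx":0,"wy":0,"wz":0}]'
python3 - <<'E'
from h import *
D=cap('wrist'); save('w13',D[0]); pic=__import__('pickle').dump(D,open('w13.pkl','wb'))
E
```

```text
time_s: 12.75
position: [0.6409, -0.085, 0.1489]
tcp_rot: [[0.991, 0.13, 0.001], [0.13, -0.991, -0.001], [0.001, 0.001, -1.0]]
force: [0.1, 0.4, -3.8]
opening: 0.182
[0.99149145 0.13016792] [ 0.12856694  0.38926358 -3.81051061] [-0.0449318   0.07733948 -0.01808102] 0.3732006624341011
time_s: 13.45
position: [0.644, -0.0856, 0.2868]
tcp_rot: [[0.991, 0.132, 0.012], [0.132, -0.991, -0.004], [0.012, 0.005, -1.0]]
force: [0.8, -0.3, -3.5]
opening: 0.185
```

View pics/w13.png

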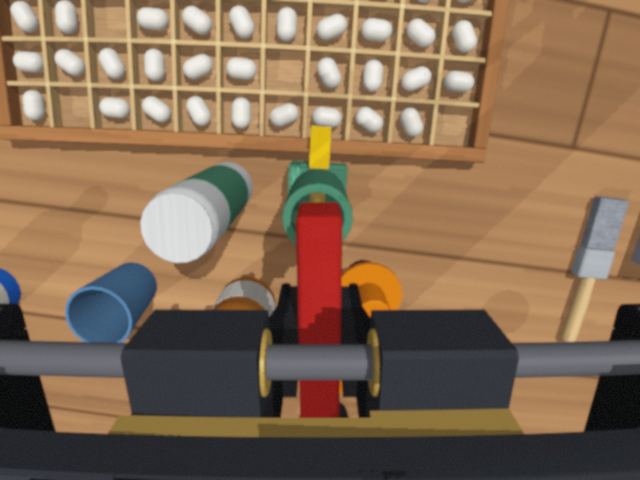

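The tongue lies over the rim at (320,148) and the key is out. Moving back to the stand.

```bash
python3 -m handwheel '[{"hand":-1,"dx":-1.5,"dy":-1.8,"dz":0,"wx":0,"wy":0,"wz":-0.1},{"hand":-1,"dx":-2.4,"dy":-2.8,"dz":0,"wx":0,"wy":0,"wz":-0.1},{"hand":-1,"dx":-2.7,"dy":-3.2,"dz":0,"wx":0,"wy":0,"wz":-0.1},{"hand":-1,"dx":-2.7,"dy":-3.2,"dz":0,"wx":0,"wy":0,"wz":-0.1},{"hand":-1,"dx":-2.7,"dy":-3.2,"dz":0,"wx":0,"wy":0,"wz":-0.1},{"hand":-1,"dx":-2.7,"dy":-3.2,"dz":0,"wx":0,"wy":0,"wz":-0.06},{"hand":-1,"dx":-2.3,"dy":-2.7,"dz":0,"wx":0,"wy":0,"wz":0},{"hand":-1,"dx":-1.8,"dy":-2.1,"dz":0,"wx":0,"wy":0,"wz":0},{"hand":-1,"dx":0,"dy":0,"dz":0,"wx":0,"wy":0,"wz":0},{"hand":-1,"dx":0,"dy":0,"dz":0,"wx":0,"wy":0,"wz":0}]'
python3 - <<'E'
from h import *
s=bot.read_state(); print(s['position'],s['tcp_rot'])
D=cap('wrist'); save('w14',crop(D[0],220,130,420,280,4)); pic=__import__('pickle').dump(D,open('w14.pkl','wb'))
E
```

```text
time_s: 14.5
position: [0.4515, -0.3063, 0.2792]
tcp_rot: [[0.909, -0.417, -0.002], [-0.417, -0.909, 0.003], [-0.003, -0.002, -1.0]]
force: [-0.7, 0.6, -3.2]
opening: 0.18
[ 0.45146303 -0.30630769  0.27921883] [[ 0.90870799 -0.4174294  -0.00157519]
 [-0.41742435 -0.90870745  0.00277056]
 [-0.0025879  -0.0018601  -0.99999492]]
```

View pics/w14.png

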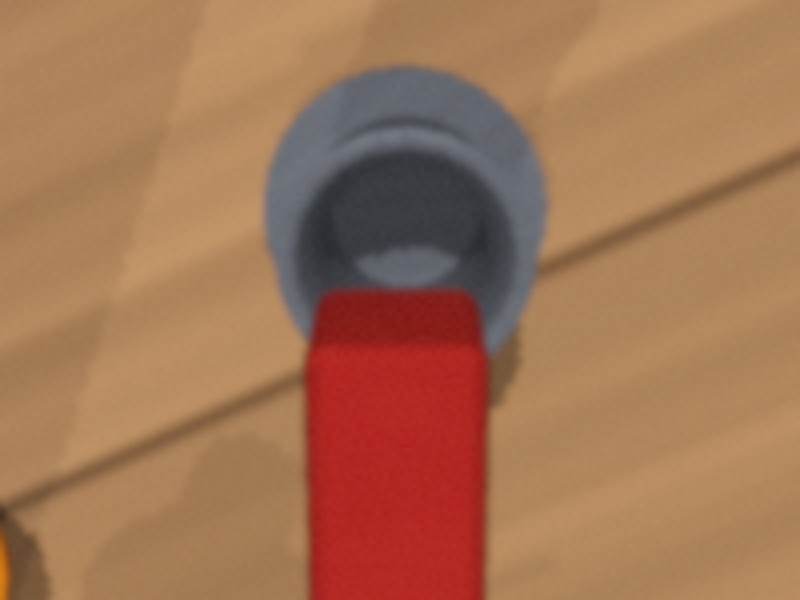

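The bar and stand are in the same relation as right after the lift. Lowering.

```bash
python3 -m handwheel '[{"hand":-1,"dx":0.05,"dy":-0.05,"dz":-2.5,"wx":0,"wy":0,"wz":0},{"hand":-1,"dx":0,"dy":0,"dz":-3,"wx":0,"wy":0,"wz":0},{"hand":-1,"dx":0,"dy":0,"dz":-2,"wx":0,"wy":0,"wz":0},{"hand":-1,"dx":0,"dy":0,"dz":-1.5,"wx":0,"wy":0,"wz":0},{"hand":-1,"dx":0,"dy":0,"dz":-1.5,"wx":0,"wy":0,"wz":0},{"hand":-1,"dx":0,"dy":0,"dz":0,"wx":0,"wy":0,"wz":0}]'
python3 - <<'E'
from h import *
s=bot.read_state(); print(s['position'],s['force'],s['moment'])
E
python3 -m handwheel '[{"hand":-1,"dx":0,"dy":0,"dz":-1.5,"wx":0,"wy":0,"wz":0},{"hand":-1,"dx":0,"dy":0,"dz":-1.5,"wx":0,"wy":0,"wz":0},{"hand":-1,"dx":0,"dy":0,"dz":-1.5,"wx":0,"wy":0,"wz":0},{"hand":-1,"dx":0,"dy":0,"dz":-1,"wx":0,"wy":0,"wz":0},{"hand":-1,"dx":0,"dy":0,"dz":-0.5,"wx":0,"wy":0,"wz":0},{"hand":-1,"dx":0,"dy":0,"dz":0,"wx":0,"wy":0,"wz":0}]'
python3 - <<'E'
from h import *
s=bot.read_state(); print(s['position'],s['force'],s['moment'])
E
```

```text
time_s: 15.15
position: [0.4522, -0.3045, 0.1732]
tcp_rot: [[0.91, -0.414, -0.004], [-0.414, -0.91, 0.005], [-0.006, -0.003, -1.0]]
force: [-0.6, 0.8, -3.3]
opening: 0.185
[ 0.45218071 -0.30448056  0.1732031 ] [-0.64551057  0.82230916 -3.33317663] [0.12598041 0.01193905 0.00943832]
time_s: 15.75
position: [0.4531, -0.3068, 0.1155]
tcp_rot: [[0.91, -0.416, -0.0], [-0.416, -0.91, 0.001], [-0.001, -0.0, -1.0]]
force: [-0.4, -0.7, -3.9]
opening: 0.181
[ 0.45305334 -0.30684619  0.11550427] [-0.39320901 -0.67537328 -3.92249903] [0.09397953 0.03394135 0.01413308]
```

```bash
python3 -m handwheel '[{"hand":-1,"dx":0,"dy":0,"dz":-0.3,"wx":0,"wy":0,"wz":0},{"hand":-1,"dx":0,"dy":0,"dz":-0.2,"wx":0,"wy":0,"wz":0},{"hand":-1,"dx":0,"dy":0,"dz":0,"wx":0,"wy":0,"wz":0}]'
python3 - <<'E'
from h import *
s=bot.read_state(); print(s['position'],s['force'],s['moment'])
E
python3 -m handwheel '[{"hand":-1,"dx":0,"dy":0,"dz":-0.2,"wx":0,"wy":0,"wz":0},{"hand":-1,"dx":0,"dy":0,"dz":0,"wx":0,"wy":0,"wz":0}]'
python3 - <<'E'
from h import *
s=bot.read_state(); print(s['position'],s['force'],s['moment'])
E
```

```text
time_s: 16.05
position: [0.4529, -0.3073, 0.1109]
tcp_rot: [[0.909, -0.416, 0.0], [-0.416, -0.909, -0.0], [0.0, 0.0, -1.0]]
force: [-0.1, 0.4, -2.8]
opening: 0.185
[ 0.45294771 -0.30730337  0.11089024] [-0.08041984  0.36265031 -2.8320212 ] [ 0.02374653  0.06550454 -0.01453698]
time_s: 16.25
position: [0.4532, -0.3076, 0.109]
tcp_rot: [[0.909, -0.416, 0.001], [-0.416, -0.909, -0.001], [0.001, 0.0, -1.0]]
force: [0.3, 0.0, -2.5]
opening: 0.181
[ 0.45316932 -0.30756446  0.10904814] [ 0.29408112  0.04425318 -2.4638293 ] [ 0.00494177 -0.00245726  0.06090301]
```

Nearly on the floor. A touch further, then release.

```bash
python3 -m handwheel '[{"hand":-1,"dx":0,"dy":0,"dz":-0.1,"wx":0,"wy":0,"wz":0},{"hand":-1,"dx":0,"dy":0,"dz":0,"wx":0,"wy":0,"wz":0}]'; python3 -m handwheel '[{"hand":0,"dx":0,"dy":0,"dz":0,"wx":0,"wy":0,"wz":0},{"hand":0,"dx":0,"dy":0,"dz":0,"wx":0,"wy":0,"wz":0},{"hand":0,"dx":0,"dy":0,"dz":0,"wx":0,"wy":0,"wz":0},{"hand":0,"dx":0,"dy":0,"dz":0,"wx":0,"wy":0,"wz":0},{"hand":0,"dx":0,"dy":0,"dz":0,"wx":0,"wy":0,"wz":0},{"hand":0,"dx":0,"dy":0,"dz":2,"wx":0,"wy":0,"wz":0},{"hand":0,"dx":0,"dy":0,"dz":4,"wx":0,"wy":0,"wz":0},{"hand":0,"dx":0,"dy":0,"dz":4,"wx":0,"wy":0,"wz":0},{"hand":0,"dx":0,"dy":0,"dz":2,"wx":0,"wy":0,"wz":0},{"hand":0,"dx":0,"dy":0,"dz":0,"wx":0,"wy":0,"wz":0}]'
python3 - <<'E'
from h import *
import pickle
D=cap('wrist'); save('w15',D[0]); pickle.dump(D,open('w15.pkl','wb'))
S=cap('scene'); save('s15',crop(S[0],130,190,290,320,5))
np.set_printoptions(precision=4,suppress=True)
p,d,c=D; hsv=cv2.cvtColor(p,cv2.COLOR_RGB2HSV); m=((hsv[...,0]<5)|(hsv[...,0]>174))&(hsv[...,1]>200)&(hsv[...,2]>150)
r=cv2.minAreaRect(np.argwhere(m)[:,::-1].astype(np.float32)); print(r); u,v=r[0]; print(dep(c,u,v,d),dep(c,u,v-40,d),dep(c,u,v+40,d))
E
```

```text
time_s: 16.45
position: [0.4535, -0.3079, 0.109]
tcp_rot: [[0.909, -0.416, 0.001], [-0.416, -0.909, -0.001], [0.002, 0.001, -1.0]]
force: [-1.1, 0.0, 5.3]
opening: 0.18
time_s: 17.45
position: [0.4548, -0.309, 0.2312]
tcp_rot: [[0.909, -0.416, 0.006], [-0.416, -0.909, -0.006], [0.008, 0.003, -1.0]]
force: [0.1, 0.0, -0.1]
opening: 0.501
((318.4999694824219, 240.99996948242188), (139.99996948242188, 20.999996185302734), 90.0)
[ 0.4565 -0.3087  0.1749] [ 0.4811 -0.32    0.1752] [ 0.4301 -0.2966  0.1741]
```

View pics/w15.png

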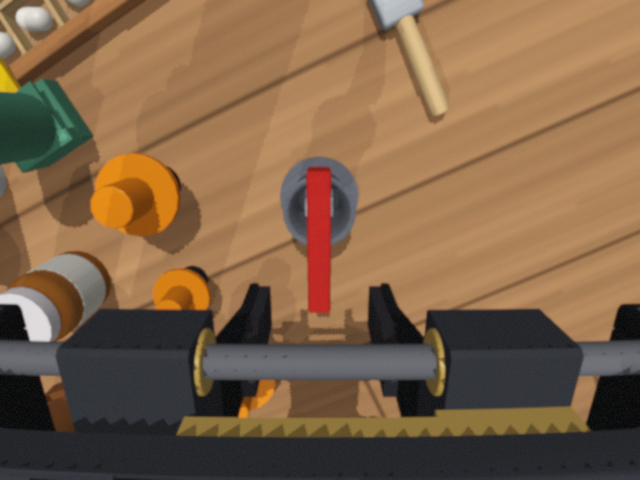

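View pics/s15.png

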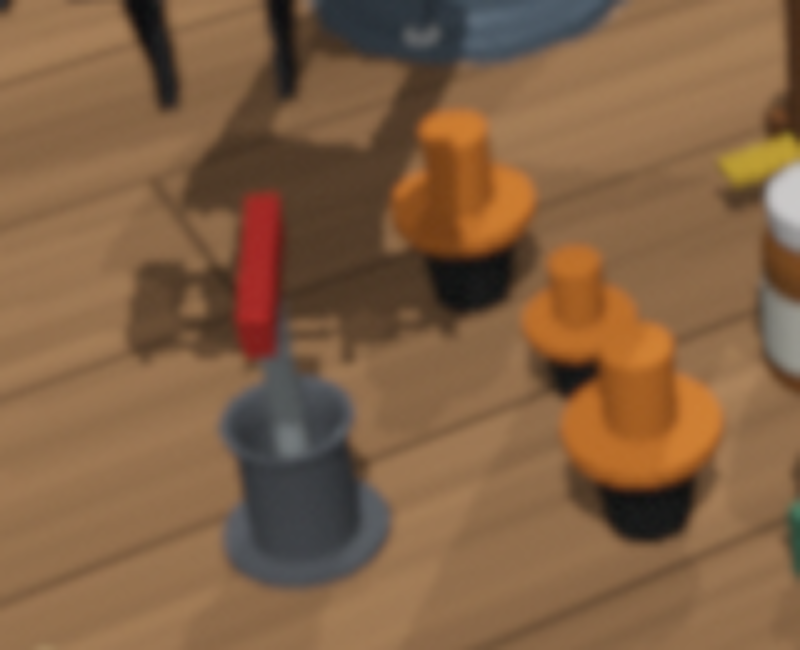

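Scene and wrist both show the key upright in the stand (bar top 0.175, level, as at the start). Next, over the smallest plug.

```bash
python3 -m handwheel '[{"hand":0.4,"dx":-0.4,"dy":2,"dz":0,"wx":0,"wy":0,"wz":0.09},{"hand":0.4,"dx":-0.5,"dy":3,"dz":0,"wx":0,"wy":0,"wz":0.09},{"hand":0.4,"dx":-0.5,"dy":3.5,"dz":0,"wx":0,"wy":0,"wz":0.09},{"hand":0.4,"dx":-0.5,"dy":3.5,"dz":0,"wx":0,"wy":0,"wz":0.09},{"hand":0.4,"dx":-0.5,"dy":3,"dz":-2,"wx":0,"wy":0,"wz":0.07},{"hand":0.4,"dx":-0.5,"dy":2.4,"dz":-3,"wx":0,"wy":0,"wz":0},{"hand":0.4,"dx":0,"dy":0,"dz":-3,"wx":0,"wy":0,"wz":0},{"hand":0.4,"dx":0,"dy":0,"dz":0,"wx":0,"wy":0,"wz":0},{"hand":0.4,"dx":0,"dy":0,"dz":0,"wx":0,"wy":0,"wz":0}]'
python3 - <<'E'
from h import *
import pickle
s=bot.read_state(); print(s['position'])
D=cap('wrist'); save('w16',D[0]); pickle.dump(D,open('w16.pkl','wb'))
E
```

```text
time_s: 18.45
position: [0.4233, -0.1329, 0.1469]
tcp_rot: [[1.0, 0.001, -0.003], [0.001, -1.0, 0.002], [-0.003, -0.002, -1.0]]
force: [-0.4, -0.5, 0.5]
opening: 0.699
[ 0.42332277 -0.13294401  0.14685397]
```

View pics/w16.png

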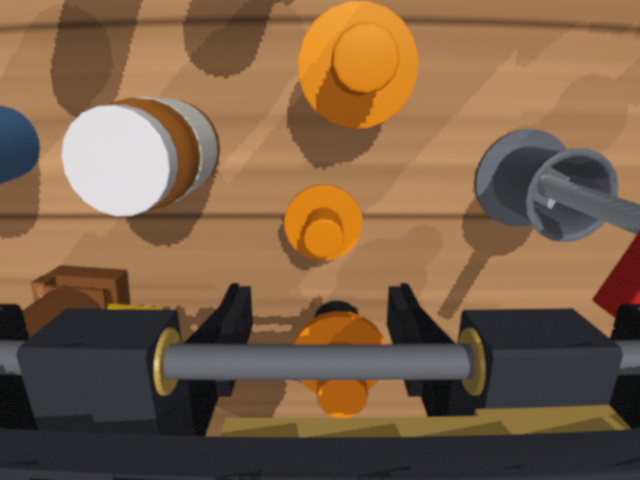

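Wrist: smallest plug with flange spanning columns 284–362 and knob at (323,239). Larger plugs at (358,65) and (340,370).

Run:
```python
from h import *
import pickle
np.set_printoptions(precision=4,suppress=True)
p,d,c=pickle.load(open('w16.pkl','rb')); save('w16c',crop(p,270,170,380,280,5))
print('knob',atz(c,323,239,.083),dep(c,323,241,d),'flange w',np.linalg.norm(atz(c,284,222,.047)-atz(c,362,222,.047)),atz(c,323,222,.047),dep(c,323,200,d))
D=pickle.load(open('d0.pkl','rb'))['top']; print(two(c,(323,239),D[2],(280+384/4-.4,180+483/4-.4)))
```

```text
knob [ 0.4234 -0.135   0.083 ] [ 0.4225 -0.135   0.0847] flange w 0.05968104155740805 [ 0.4253 -0.1352  0.047 ] [ 0.4428 -0.1351  0.0486]
(array([ 0.4248, -0.1341,  0.0865]), np.float64(0.001834713546978194))
```

View pics/w16c.png

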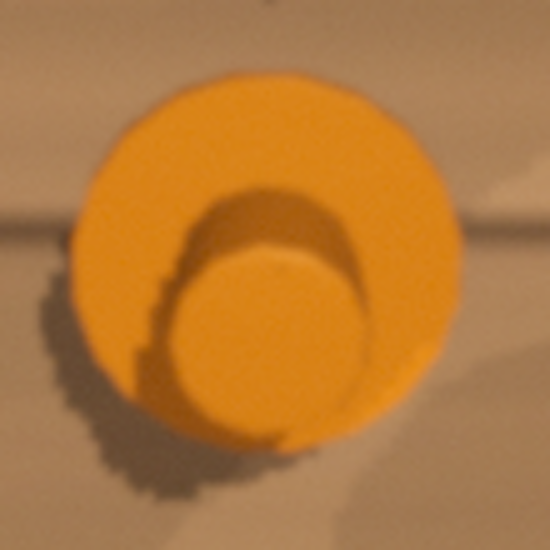

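Flange width 59.7 mm confirms the right plug. Descending.

```bash
python3 -m handwheel '[{"hand":0.4,"dx":0.1,"dy":-0.2,"dz":-3,"wx":0,"wy":0,"wz":0},{"hand":0.4,"dx":0,"dy":0,"dz":-3,"wx":0,"wy":0,"wz":0},{"hand":0.4,"dx":0,"dy":0,"dz":-3,"wx":0,"wy":0,"wz":0},{"hand":0.4,"dx":0,"dy":0,"dz":-1.5,"wx":0,"wy":0,"wz":0},{"hand":0.4,"dx":0,"dy":0,"dz":-1,"wx":0,"wy":0,"wz":0},{"hand":0.4,"dx":0,"dy":0,"dz":-0.9,"wx":0,"wy":0,"wz":0},{"hand":0.4,"dx":0,"dy":0,"dz":0,"wx":0,"wy":0,"wz":0}]'
python3 - <<'E'
from h import *
import pickle
np.set_printoptions(precision=4,suppress=True)
s=bot.read_state(); print(s['position'],s['force'])
D=cap('wrist'); save('w17',D[0]); pickle.dump(D,open('w17.pkl','wb'))
S=cap('scene'); save('s17',crop(S[0],180,170,310,300,4));
E
```

```text
time_s: 19.2
position: [0.4253, -0.1357, 0.0236]
tcp_rot: [[1.0, 0.0, 0.0], [0.0, -1.0, -0.0], [0.0, 0.0, -1.0]]
force: [0.9, -0.8, 0.5]
opening: 0.7
[ 0.4253 -0.1357  0.0236] [ 0.8946 -0.7841  0.5199]
```

View pics/w17.png

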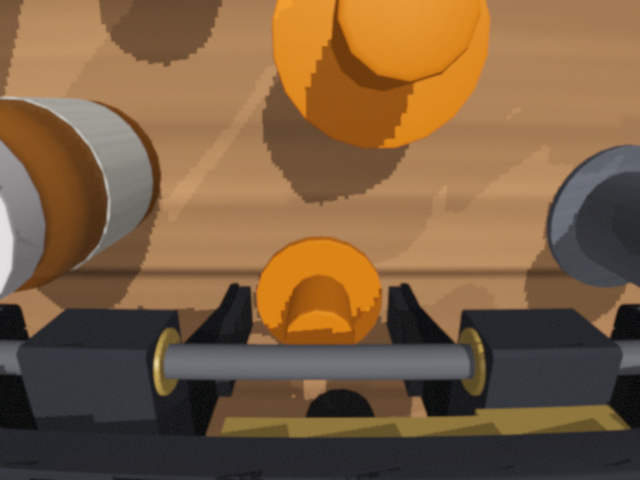

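View pics/s17.png

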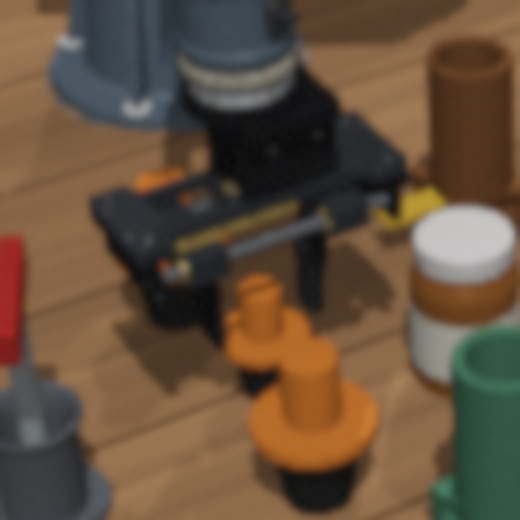

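Knob centred (column 320) between the fingers. Closing.

```bash
python3 -m handwheel '[{"hand":-1,"dx":0,"dy":0,"dz":0,"wx":0,"wy":0,"wz":0},{"hand":-1,"dx":0,"dy":0,"dz":0,"wx":0,"wy":0,"wz":0},{"hand":-1,"dx":0,"dy":0,"dz":0,"wx":0,"wy":0,"wz":0},{"hand":-1,"dx":0,"dy":0,"dz":0,"wx":0,"wy":0,"wz":0},{"hand":-1,"dx":0,"dy":0,"dz":0,"wx":0,"wy":0,"wz":0},{"hand":-1,"dx":0,"dy":0,"dz":0,"wx":0,"wy":0,"wz":0}]'
python3 - <<'E'
from h import *
import pickle
s=bot.read_state(); print(s['position'],s['force'])
D=cap('wrist'); save('w18',crop(D[0],220,200,420,350,4)); pickle.dump(D,open('w18.pkl','wb'))
E
```

```text
time_s: 19.9
position: [0.425, -0.1353, 0.0238]
tcp_rot: [[1.0, 0.001, 0.0], [0.001, -1.0, -0.0], [0.0, 0.0, -1.0]]
force: [0.2, -0.6, 0.9]
opening: 0.313
[ 0.42501158 -0.13528038  0.02383902] [ 0.2343235  -0.64468044  0.86537511]
```

View pics/w18.png

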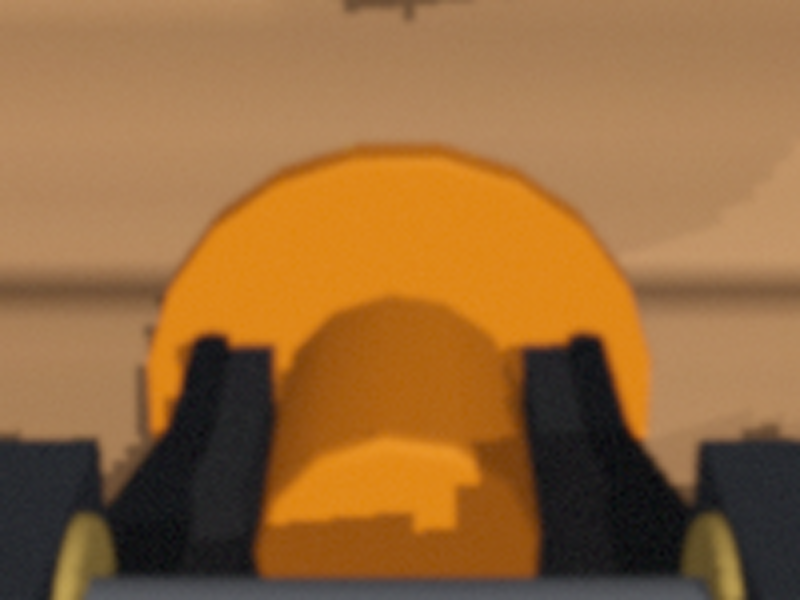

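```bash
python3 - <<'E'
from h import *
import pickle
np.set_printoptions(precision=4,suppress=True)
p,d,c=pickle.load(open('w18.pkl','rb'))
print('front',atz(c,319.6,200+155/4-.4,.047), 'bottom edge',atz(c,319.6,200+145/4-.4,.040))
E
python3 -m handwheel '[{"hand":-1,"dx":0,"dy":0,"dz":1.5,"wx":0,"wy":0,"wz":0},{"hand":-1,"dx":0,"dy":0,"dz":3,"wx":0,"wy":0,"wz":0},{"hand":-1,"dx":0,"dy":0,"dz":4,"wx":0,"wy":0,"wz":0},{"hand":-1,"dx":0,"dy":0,"dz":4,"wx":0,"wy":0,"wz":0},{"hand":-1,"dx":0,"dy":0,"dz":3,"wx":0,"wy":0,"wz":0},{"hand":-1,"dx":0,"dy":0,"dz":1.5,"wx":0,"wy":0,"wz":0},{"hand":-1,"dx":0,"dy":0,"dz":0,"wx":0,"wy":0,"wz":0}]'
```

```text
front [ 0.4539 -0.135   0.047 ] bottom edge [ 0.4528 -0.135   0.04  ]
time_s: 20.65
position: [0.4262, -0.1359, 0.1957]
tcp_rot: [[1.0, 0.001, 0.004], [0.001, -1.0, -0.003], [0.004, 0.003, -1.0]]
force: [0.2, -0.5, -1.3]
opening: 0.312
```

```bash
python3 -m handwheel '[{"hand":-1,"dx":1.5,"dy":0.4,"dz":0,"wx":0,"wy":0,"wz":0},{"hand":-1,"dx":3,"dy":0.7,"dz":0,"wx":0,"wy":0,"wz":0},{"hand":-1,"dx":3.5,"dy":0.8,"dz":0,"wx":0,"wy":0,"wz":0},{"hand":-1,"dx":3.5,"dy":0.8,"dz":0,"wx":0,"wy":0,"wz":0},{"hand":-1,"dx":3.5,"dy":0.8,"dz":0,"wx":0,"wy":0,"wz":0},{"hand":-1,"dx":3.5,"dy":0.8,"dz":0,"wx":0,"wy":0,"wz":0},{"hand":-1,"dx":2,"dy":0.5,"dz":0,"wx":0,"wy":0,"wz":0},{"hand":-1,"dx":1,"dy":0.3,"dz":0,"wx":0,"wy":0,"wz":0},{"hand":-1,"dx":0,"dy":0,"dz":0,"wx":0,"wy":0,"wz":0},{"hand":-1,"dx":0,"dy":0,"dz":0,"wx":0,"wy":0,"wz":0}]'
python3 - <<'E'
from h import *
import pickle
s=bot.read_state(); print(s['position'],s['tcp_rot'][:,2])
D=cap('wrist'); save('w19',D[0]); pickle.dump(D,open('w19.pkl','wb'))
S=cap('scene'); save('s19',crop(S[0],260,170,380,300,5));
E
```

```text
time_s: 21.65
position: [0.6385, -0.0839, 0.1922]
tcp_rot: [[1.0, 0.001, -0.004], [0.001, -1.0, 0.001], [-0.004, -0.001, -1.0]]
force: [-0.2, -0.7, -0.7]
opening: 0.31
[ 0.63849449 -0.08385725  0.19223441] [-3.61384646e-03  7.68016513e-04 -9.99993175e-01]
```

View pics/w19.png

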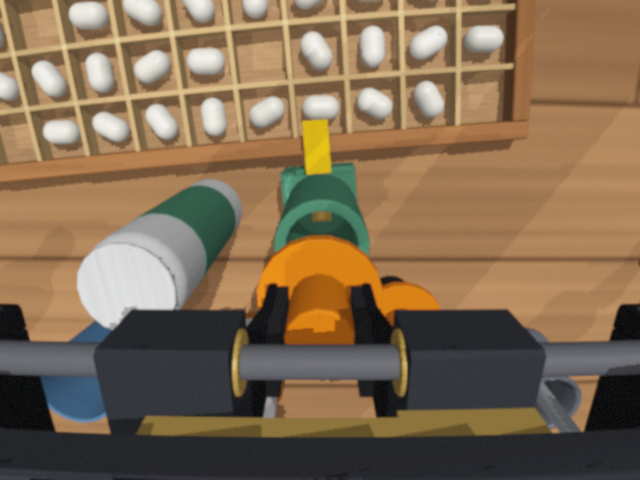

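View pics/s19.png

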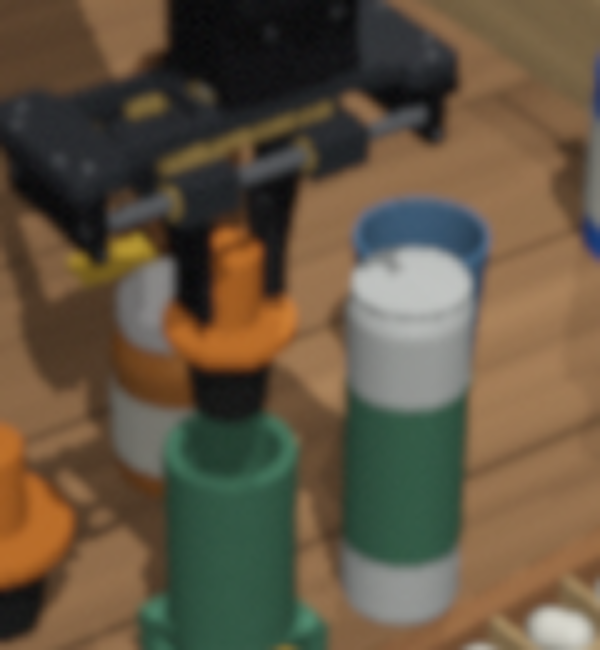

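Run:
```python
from h import *
import pickle
p,d,c=pickle.load(open('w19.pkl','rb')); save('w19c',crop(p,250,150,400,290,5))
s=bot.read_state(); print(s['position'])
```

```text
[ 0.63846604 -0.08430905  0.1932115 ]
```

View pics/w19c.png

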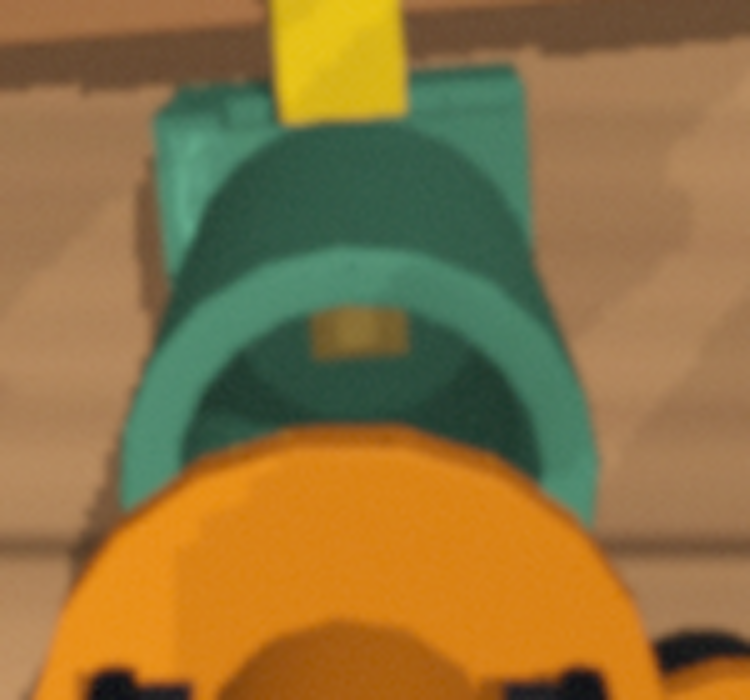

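Run:
```python
from h import *
import pickle
from scipy.optimize import least_squares
np.set_printoptions(precision=4,suppress=True)
p,d,c=pickle.load(open('w19.pkl','rb'))
F=lambda x,y:(250+x/5-.4,150+y/5-.4)
th=np.linspace(0,2*np.pi,361)
def ext(cx,cy,z,r):
    P=np.array([proj(c,[cx+r*np.cos(t),cy+r*np.sin(t),z]) for t in th]); return np.array([P[:,0].min(),P[:,0].max(),P[:,1].min()])
for r,l,rr,t in [(.031,122,598,246),(.023,180,543,304)]:
    o=np.array([F(l,0)[0],F(rr,0)[0],F(0,t)[1]]); s=least_squares(lambda q:ext(*q,.145,r)-o,[.639,-.084]); print(s.x,s.fun)
zf=.047+.1932-.0238
print('plug front',atz(c,*F(352,432),zf)-[.03,0,0],zf, atz(c,*F(350,422),zf-.007)-[.03,0,0])
print('stem ctr',atz(c,*F(360,325),.068))
```

```text
[ 0.6391 -0.0848] [-0.7693  0.7695  0.0565]
[ 0.6397 -0.085 ] [ 0.3813 -0.3812 -0.0212]
plug front [ 0.6389 -0.0837  0.2164] 0.21640000000000004 [ 0.6376 -0.0835  0.2094]
stem ctr [ 0.6397 -0.0852  0.068 ]
```

```bash
python3 -m handwheel '[{"hand":-1,"dx":0.1,"dy":-0.1,"dz":-1,"wx":0,"wy":0,"wz":0},{"hand":-1,"dx":0,"dy":0,"dz":-1.2,"wx":0,"wy":0,"wz":0},{"hand":-1,"dx":0,"dy":0,"dz":-1.2,"wx":0,"wy":0,"wz":0},{"hand":-1,"dx":0,"dy":0,"dz":-1,"wx":0,"wy":0,"wz":0},{"hand":-1,"dx":0,"dy":0,"dz":0,"wx":0,"wy":0,"wz":0}]'
python3 - <<'E'
from h import *
s=bot.read_state(); print(s['position'],s['force'],s['moment'])
E
python3 -m handwheel '[{"hand":-1,"dx":0,"dy":0,"dz":-0.6,"wx":0,"wy":0,"wz":0},{"hand":-1,"dx":0,"dy":0,"dz":-0.4,"wx":0,"wy":0,"wz":0},{"hand":-1,"dx":0,"dy":0,"dz":0,"wx":0,"wy":0,"wz":0}]'
python3 - <<'E'
from h import *
s=bot.read_state(); print(s['position'],s['force'],s['moment'])
E
```

```text
time_s: 22.25
position: [0.6391, -0.0848, 0.1472]
tcp_rot: [[1.0, 0.001, -0.005], [0.001, -1.0, 0.001], [-0.005, -0.001, -1.0]]
force: [-0.6, 0.4, -1.1]
opening: 0.314
[ 0.6391263  -0.08482767  0.14715156] [-0.58177784  0.38330533 -1.13886505] [ 0.04216514  0.05011669 -0.04037834]
time_s: 22.55
position: [0.6406, -0.0851, 0.1392]
tcp_rot: [[1.0, 0.001, -0.001], [0.001, -1.0, 0.0], [-0.001, -0.0, -1.0]]
force: [0.3, 0.1, -1.8]
opening: 0.309
[ 0.6406396  -0.08509877  0.13924341] [ 0.32000961  0.14874424 -1.80336656] [0.04464223 0.01816418 0.05002405]
```

Sliding in freely. Pushing to the seat in small steps.

```bash
python3 -m handwheel '[{"hand":-1,"dx":0,"dy":0,"dz":-0.4,"wx":0,"wy":0,"wz":0},{"hand":-1,"dx":0,"dy":0,"dz":-0.3,"wx":0,"wy":0,"wz":0},{"hand":-1,"dx":0,"dy":0,"dz":0,"wx":0,"wy":0,"wz":0}]'
python3 - <<'E'
from h import *
s=bot.read_state(); print(s['position'],s['force'],s['moment'])
E
python3 -m handwheel '[{"hand":-1,"dx":0,"dy":0,"dz":-0.3,"wx":0,"wy":0,"wz":0},{"hand":-1,"dx":0,"dy":0,"dz":0,"wx":0,"wy":0,"wz":0}]'
python3 - <<'E'
from h import *
s=bot.read_state(); print(s['position'],s['force'],s['moment'])
E
```

```text
time_s: 22.85
position: [0.6406, -0.0851, 0.1323]
tcp_rot: [[1.0, 0.001, -0.001], [0.001, -1.0, 0.0], [-0.001, -0.0, -1.0]]
force: [0.1, -0.1, -0.0]
opening: 0.312
[ 0.64059601 -0.08510082  0.13231535] [ 0.13294845 -0.06283291 -0.04051471] [-0.01064462 -0.01463729 -0.02141091]
time_s: 23.05
position: [0.6407, -0.0852, 0.1294]
tcp_rot: [[1.0, 0.001, -0.001], [0.001, -1.0, 0.0], [-0.001, -0.0, -1.0]]
force: [0.2, -0.3, -1.2]
opening: 0.312
[ 0.64070251 -0.08515364  0.12940547] [ 0.17201543 -0.28561187 -1.21085443] [-0.00270033  0.05080249 -0.00702615]
```

```bash
python3 -m handwheel '[{"hand":-1,"dx":0,"dy":0,"dz":-0.2,"wx":0,"wy":0,"wz":0},{"hand":-1,"dx":0,"dy":0,"dz":0,"wx":0,"wy":0,"wz":0}]'
python3 - <<'E'
from h import *
s=bot.read_state(); print(s['position'],s['force'],s['moment'])
S=cap('scene'); save('s20',crop(S[0],260,170,380,300,5));
E
```

```text
time_s: 23.25
position: [0.6411, -0.0853, 0.1289]
tcp_rot: [[1.0, 0.001, 0.001], [0.001, -1.0, -0.0], [0.001, 0.0, -1.0]]
force: [-2.0, -0.6, 3.0]
opening: 0.311
[ 0.64110206 -0.08532247  0.12889876] [-2.04504829 -0.6028423   3.00542091] [0.16061343 0.3340682  0.08484267]
```

View pics/s20.png

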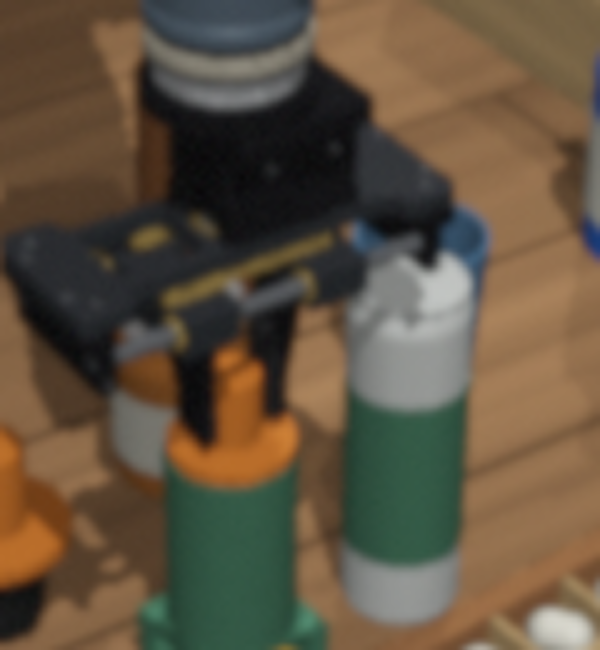

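```bash
python3 -m handwheel '[{"hand":-1,"dx":0,"dy":0,"dz":-0.15,"wx":0,"wy":0,"wz":0},{"hand":-1,"dx":0,"dy":0,"dz":0,"wx":0,"wy":0,"wz":0}]'
python3 -m handwheel '[{"hand":-1,"dx":0,"dy":0,"dz":-0.1,"wx":0,"wy":0,"wz":0},{"hand":-1,"dx":0,"dy":0,"dz":0,"wx":0,"wy":0,"wz":0}]'
```

```text
time_s: 23.5
position: [0.6411, -0.0854, 0.1288]
tcp_rot: [[1.0, 0.001, 0.001], [0.001, -1.0, -0.001], [0.001, 0.001, -1.0]]
force: [-4.3, -0.7, 12.0]
opening: 0.313
time_s: 23.7
position: [0.6412, -0.0854, 0.1288]
tcp_rot: [[1.0, 0.001, 0.002], [0.001, -1.0, -0.001], [0.002, 0.001, -1.0]]
force: [-4.7, 0.3, 15.6]
opening: 0.311
```

TCP z stays at 0.1288 while the force rises to 16 N, so the flange is on the mouth. Releasing and looking.

```bash
python3 -m handwheel '[{"hand":-1,"dx":0,"dy":0,"dz":0.4,"wx":0,"wy":0,"wz":0},{"hand":0.2,"dx":0,"dy":0,"dz":0,"wx":0,"wy":0,"wz":0},{"hand":0.2,"dx":0,"dy":0,"dz":0,"wx":0,"wy":0,"wz":0},{"hand":0.2,"dx":0,"dy":0,"dz":0,"wx":0,"wy":0,"wz":0},{"hand":0.2,"dx":0,"dy":0,"dz":0,"wx":0,"wy":0,"wz":0},{"hand":0.2,"dx":0,"dy":0,"dz":0,"wx":0,"wy":0,"wz":0},{"hand":0.2,"dx":0,"dy":0,"dz":2,"wx":0,"wy":0,"wz":0},{"hand":0.2,"dx":0,"dy":0,"dz":4,"wx":0,"wy":0,"wz":0},{"hand":0.2,"dx":0,"dy":0,"dz":4,"wx":0,"wy":0,"wz":0},{"hand":0.2,"dx":0,"dy":0,"dz":2,"wx":0,"wy":0,"wz":0}]'
python3 -m handwheel '[{"hand":0.2,"dx":-3,"dy":-3,"dz":0,"wx":0,"wy":0,"wz":0},{"hand":0.2,"dx":-3,"dy":-3,"dz":0,"wx":0,"wy":0,"wz":0},{"hand":0.2,"dx":-3,"dy":-3,"dz":0,"wx":0,"wy":0,"wz":0},{"hand":0.2,"dx":0,"dy":0,"dz":0,"wx":0,"wy":0,"wz":0},{"hand":0.2,"dx":0,"dy":0,"dz":0,"wx":0,"wy":0,"wz":0}]'
python3 - <<'E'
from h import *
import pickle
D=cap('wrist'); save('w21',D[0]); pickle.dump(D,open('w21.pkl','wb'))
S=cap('scene'); save('s21',S[0]); save('s21c',crop(S[0],150,200,370,330,3.6)); T=cap('top'); save('t21',T[0])
pickle.dump((S,T),open('st21.pkl','wb'))
E
```

```text
time_s: 24.7
position: [0.6428, -0.0858, 0.2532]
tcp_rot: [[1.0, 0.001, 0.006], [0.001, -1.0, -0.002], [0.006, 0.002, -1.0]]
force: [0.3, 0.2, 0.3]
opening: 0.6
time_s: 25.2
position: [0.5508, -0.1758, 0.2494]
tcp_rot: [[1.0, -0.001, 0.001], [-0.001, -1.0, 0.0], [0.001, -0.0, -1.0]]
force: [0.2, -0.1, -0.6]
opening: 0.601
```

View pics/w21.png

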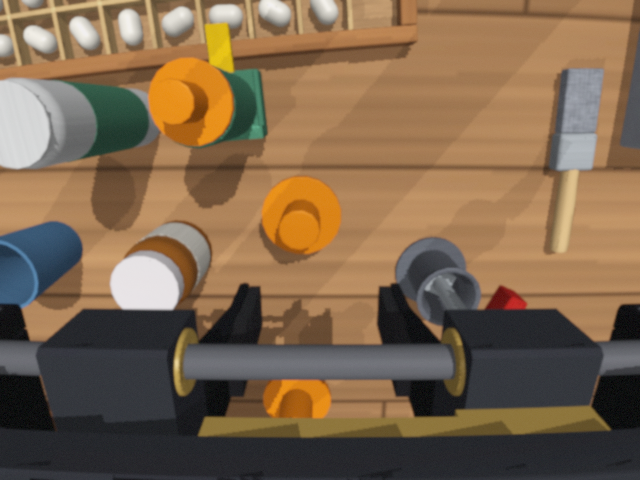

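View pics/s21c.png

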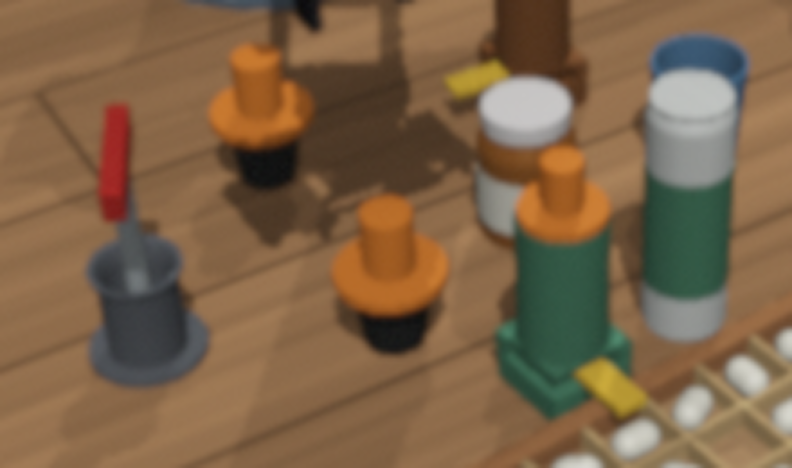

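View pics/t21.png

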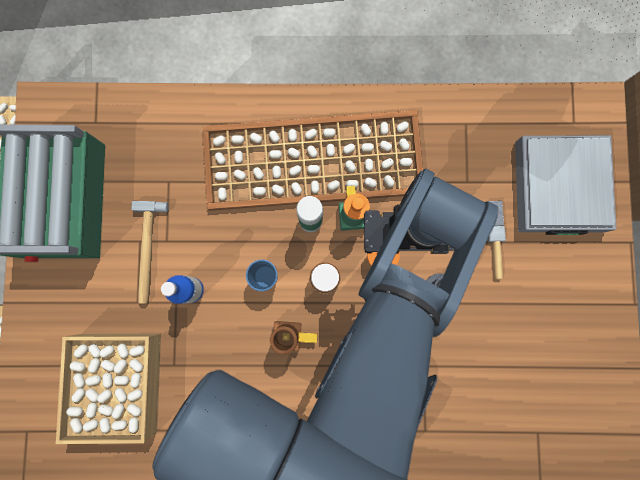

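Run:
```python
from h import *
import pickle
np.set_printoptions(precision=4,suppress=True)
p,d,c=pickle.load(open('w21.pkl','rb')); S,T=pickle.load(open('st21.pkl','rb'))
for q in [(160,80),(195,70),(222,90),(215,125),(180,135),(158,115)]: print('flange',q,dep(c,*q,d)[2])
print('knob',dep(c,178,100,d)); print('top: knob',dep(T[2],357,206,T[1]),'flange',dep(T[2],345,217,T[1]))
save('w21c',crop(p,140,0,300,150,5))
save('t21c',crop(T[0],325,170,395,240,8))
```

```text
flange (160, 80) 0.15283298086868113
flange (195, 70) 0.1543288784025585
flange (222, 90) 0.1537873396767428
flange (215, 125) 0.1542541755577853
flange (180, 135) 0.1539860961954594
flange (158, 115) 0.18920391481677934
knob [ 0.6418 -0.0891  0.1899]
top: knob [ 0.6337 -0.082   0.1891] flange [ 0.6204 -0.0593  0.1176]
```

View pics/w21c.png

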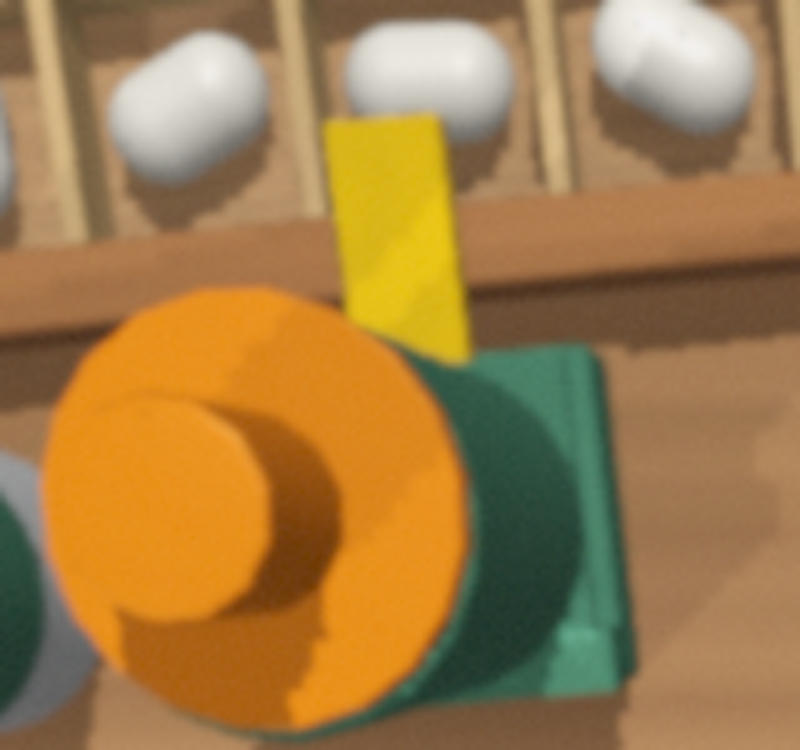

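Run:
```python
from h import *
print(bot.read_state()['time_s'],bot.read_state()['force']); print(hand_in())
```

```text
25.35 [ 0.45018381 -0.20370118 -0.01413837]
the job is handed in; nothing more can be done
None
```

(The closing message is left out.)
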